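# Deburr the sawn end of a lens tube

## Robot

A 6-joint arm with a two-finger parallel gripper is mounted at the origin on the work surface. World frame = base frame: x ahead of the robot, y to its left, z up, the work surface at z = 0. Lengths are in m, angles in rad, forces in N, time in s.
With the tool pointing down it reaches from about 0.375 to 0.975 m from the base axis. Payload 3.8 kg.
Tool frame: the origin (TCP) lies at the very end of the fingers, on their centre line; the grasp point (between the pads) lies 19 mm behind it; z points along the fingers, y is the direction in which the jaws open and shut (so a half turn about z gives the same grasp; the last joint's range is limited). The gripper opens to 85 mm and grips with 20 to 120 N. Pads are 22 mm wide; open, the fingers measure 114 mm over their backs; the gripper's body (76 mm by 85 mm) begins 54 mm behind the grasp point. The pads swing forward as they close: fully open they stand 13 mm farther back than shut.
Start: joints at [-1.156, 0.264, 1.604, -0, 1.274, -0.037], TCP at [0.295, -0.607, 0.231] pointing down, gripper open.
Joint ranges: [-2.63, 2.63], [-0.94, 2.18], [0.31, 2.57], [-1.31, 4.45], [0, 2.66], [-2.55, 2.55]. Speed limits (rad/s): [2.57, 2.57, 3.14, 3.14, 3.14, 3.14].

## Interface

Orientations are given as a rotation vector (axis times angle).
In Python, from workcell import bot, viewer, finish_job gives the robot as it stands.
- The arm moves only by the tool servo_tool, never from a script. Its argument "plan" is a list that holds one entry, the list of rows, each a list of 6 numbers: the shift along the tool's x, y, z in cm, then the turn, a rotation vector about the tool's x, y, z in degrees. A call has 1 to 20 rows; each row is the pose to reach, as a shift and turn from the pose measured when the call began, along the tool's axes at that moment; what a row does not reach only later rows make up. A row lasts 1/12 s, in which the tool goes at most 41.7 mm and 7.16 degrees, less where a joint would pass 70% of its speed; a pose out of reach is approached as far as the arm can. A call with a gripper value outside its range is refused whole. "claw" is the finger opening in cm, from 0 to 8.54, set as the call begins (left out, the last holds). The fingers move at their own pace and stop on an object; "grip_force" is the grip in N (left out, the last holds). Time passes only in rows, so rows that repeat a pose let the fingers close. It gives the time, the measured TCP pose, the force and the opening at its end, in the units of the state.
- bot.read_state(): the state, without advancing time (a new reading comes with each control period).
- viewer.read_camera(name): name is "scene" or "top" or "wrist"; returns a dict with "color" (480x640x3 uint8, red, green, blue), "fx", "fy", "cx", "cy" (pixels), "k1" (the pictures are not rectified: a ray, as slopes to the right and down, at radius r is drawn at 1 + k1 r^2 times it, then the intrinsics apply), "eye" and "rotation" of the camera in the world; the wrist camera has in their place "T_tool_cam" (4x4, takes a point from camera to tool coordinates, whose origin is the TCP and whose axes are the flange's). Camera axes: x right, y down, z forward; pixel columns grow to the right and rows downward; lengths in m; the calibration is good to about 2 mm. A picture is of the moment at which its call begins: read the wrist's pose just before it. There is no depth.
- finish_job(): hands the job in, once; it reports no verdict.
The state is a dict: "time": time; "q": joint angles; "joint_vel": joint speeds; "joint_torque": joint torques, N m; "tool_pos": TCP position; "tcp_rot": TCP orientation; "wrist_force": force on the tool from outside, world axes, zero at the start; "torque": the same for the moment, N m; "width": opening from 0.0 (shut) to 1.0 (fully open).
Only numpy, scipy, OpenCV 4.12 (cv2) and the standard library are available. Lean on these libraries where they do the work, as an engineer would, in place of code of your own. Each camera call takes 0.05 s, during which the arm holds its last target.

## Task

Take the swivel-blade deburring tool out of the tool rack and run its hooked blade once round the inside edge of the open top end of the aluminium tube in the vice: start on the side where the vice's screw handle is, go clockwise seen from above, slowly (ten seconds or more for the turn), a full turn until you are back over the handle side, leaning on it with a light, steady 4 N or so all the way (under 1.5 N it does not bite, over 10 N it gouges). Then hang the tool upright again in the empty hole of the rack, its collar down on the plate, and let go; leave everything else on the bench where it is.

Things in the scene. Friction and masses are not known exactly. Their poses are not given: they have to be found in the camera images.
- deburrer: deburring tool, upright in a rack hole: round dark steel handle, 20 mm diameter, 4 to 74 mm above the origin, straight and good to grip from 10 to 68 mm. Origin: centre of the underside of its collar (32 mm wide, 4 mm thick, rests on the plate); z up the handle. Below: nose, 19 mm diameter, to -14 mm, then the blade. 130 to 245 g. It has 2.5 mm play in its hole, so its seat in the hand varies
- blade: swivelling steel blade bent to an S; origin on the tool's axis at the nose's end, 14 mm below the collar's underside, z up, x to the tip's side. Straight down 9 mm, kinks to (-2.5, 0, -11.5) mm, then a 5 mm thick, round, straight 45 degree slant to the tip at (7, 0, -21) mm. Turns freely without end about the tool's axis (1 mN m friction), so trails when dragged; must not be pushed tip first at a wall
- blade_edge (a point): middle of the slant's working part, on the rod's centre line: 31.5 mm below the collar's underside, 3.5 mm to the tip's side of the tool's axis. In use: tool upright, its axis about 2 mm outside the lip over the tube's wall, tip in the bore pointing to the middle, underside of the slant on the lip 1 to 6 mm from the axis; pushing down or pulling outward both press it on
- blade_tip (a point): centre of the blade's round tip: 35 mm below the collar's underside, 7 mm off the tool's axis. At the start it points away from the robot, give or take 95 degrees
- tube: aluminium tube clamped upright in the vice, immovable: outside 40 mm, bore 32 mm diameter, open at the top. Origin and axes are the vice's (on the tube's axis, at the breadboard's surface). Rim 92 mm above the origin, 30 mm above the jaws. With the blade on its lip in a firm grip, lowering or pulling outward by 1 mm adds some 3 to 4 N
- tube_mouth (a point): centre of the tube's open top end, in the plane of the rim; x points away from the vice's screw handle, y to the left of that, z up. The inner lip is the circle of 16 mm radius about this point; the handle side is -x, and clockwise from above goes from -x over +y, +x and -y back to -x
- vice: small grey machine vice, fixed to the breadboard: 78 mm wide jaws, screw handle (74 mm tommy bar) sticking out 135 mm from the origin along -x, at 40 mm height; jaws 62 mm high. Origin on the tube's axis on the breadboard's surface; x away from the screw handle
- rack: tool rack, fixed to the breadboard: an aluminium plate 60 x 215 x 8 mm, its top 60 mm above the breadboard, on two posts at its ends, with three round holes of 24 mm diameter in a row along its y, 60 mm apart. Origin at the middle underneath, on the breadboard's surface. Tools are best gripped with the fingers closing along the rack's x, clear of the neighbours. The tool's collar lies flat on the plate when it is fully home
- rack_left (a point): centre of the hole at +60 mm along the rack's y, on the plate's top
- rack_middle (a point): centre of the middle hole, on the plate's top
- rack_right (a point): centre of the hole at -60 mm along the rack's y, on the plate's top
- driver: bystander: hex driver with a bulging handle (25 mm) and a thin straight shaft, in another hole of the rack; origin at its collar's underside, handle 70 mm up
- scriber: bystander: slim steel scriber, 9 mm body 62 mm tall with a 32 mm collar and a needle below, in another hole of the rack; origin at its collar's underside
- offcut_tall: bystander: loose tube offcut, 40 mm outside, 55 mm tall, standing on the breadboard; origin at the underside
- offcut_short: bystander: loose tube offcut, 40 mm outside, 28 mm tall, standing on the breadboard; origin at the underside
- mirror_mount: bystander: mirror mount on a post and square foot, 133 mm tall; origin at the underside
- post_holder: bystander: empty black post holder on a 25 x 75 mm foot, 60 mm tall; origin at the underside
- screw_tray: bystander: grey tray of screws, 65 x 95 x 20 mm; origin at the underside
There are look-alikes about, which are no part of the job. What is shaped like the deburrer but orange or red is not meant.

How it is judged:
On the way, in this order (a step that is already met when the one before it is completed fails the run):
1. the blade's slanting edge bears on the inner lip of the tube's mouth with more than 1.5 N, its tip inside the bore, on the screw-handle side (contact force between blade and tube above 1.5 N and z of blade_tip in the frame of tube_mouth below -0.001 m and horizontal distance between blade_edge and tube_mouth below 0.018 m and horizontal distance between blade_tip and tube_mouth below 0.016 m and x of blade_edge in the frame of tube_mouth below -0.006 m and y of blade_edge in the frame of tube_mouth between -0.0055 and 0.0055 m), for 0.35 s.
2. the blade's slanting edge bears on the inner lip of the tube's mouth with more than 1.5 N, its tip inside the bore, an eighth of a turn on (clockwise from above) (contact force between blade and tube above 1.5 N and z of blade_tip in the frame of tube_mouth below -0.001 m and horizontal distance between blade_edge and tube_mouth below 0.018 m and horizontal distance between blade_tip and tube_mouth below 0.016 m and x of blade_edge in the frame of tube_mouth below -0.006 m and y of blade_edge in the frame of tube_mouth above 0.006 m), for 0.35 s.
3. the blade's slanting edge bears on the inner lip of the tube's mouth with more than 1.5 N, its tip inside the bore, a quarter of a turn on (clockwise from above) (contact force between blade and tube above 1.5 N and z of blade_tip in the frame of tube_mouth below -0.001 m and horizontal distance between blade_edge and tube_mouth below 0.018 m and horizontal distance between blade_tip and tube_mouth below 0.016 m and x of blade_edge in the frame of tube_mouth between -0.0055 and 0.0055 m and y of blade_edge in the frame of tube_mouth above 0.006 m), for 0.35 s.
4. the blade's slanting edge bears on the inner lip of the tube's mouth with more than 1.5 N, its tip inside the bore, three eighths of a turn on (clockwise from above) (contact force between blade and tube above 1.5 N and z of blade_tip in the frame of tube_mouth below -0.001 m and horizontal distance between blade_edge and tube_mouth below 0.018 m and horizontal distance between blade_tip and tube_mouth below 0.016 m and x of blade_edge in the frame of tube_mouth above 0.006 m and y of blade_edge in the frame of tube_mouth above 0.006 m), for 0.35 s.
5. the blade's slanting edge bears on the inner lip of the tube's mouth with more than 1.5 N, its tip inside the bore, half a turn on, opposite the screw handle (clockwise from above) (contact force between blade and tube above 1.5 N and z of blade_tip in the frame of tube_mouth below -0.001 m and horizontal distance between blade_edge and tube_mouth below 0.018 m and horizontal distance between blade_tip and tube_mouth below 0.016 m and x of blade_edge in the frame of tube_mouth above 0.006 m and y of blade_edge in the frame of tube_mouth between -0.0055 and 0.0055 m), for 0.35 s.
6. the blade's slanting edge bears on the inner lip of the tube's mouth with more than 1.5 N, its tip inside the bore, five eighths of a turn on (clockwise from above) (contact force between blade and tube above 1.5 N and z of blade_tip in the frame of tube_mouth below -0.001 m and horizontal distance between blade_edge and tube_mouth below 0.018 m and horizontal distance between blade_tip and tube_mouth below 0.016 m and x of blade_edge in the frame of tube_mouth above 0.006 m and y of blade_edge in the frame of tube_mouth below -0.006 m), for 0.35 s.
7. the blade's slanting edge bears on the inner lip of the tube's mouth with more than 1.5 N, its tip inside the bore, three quarters of a turn on (clockwise from above) (contact force between blade and tube above 1.5 N and z of blade_tip in the frame of tube_mouth below -0.001 m and horizontal distance between blade_edge and tube_mouth below 0.018 m and horizontal distance between blade_tip and tube_mouth below 0.016 m and x of blade_edge in the frame of tube_mouth between -0.0055 and 0.0055 m and y of blade_edge in the frame of tube_mouth below -0.006 m), for 0.35 s.
8. the blade's slanting edge bears on the inner lip of the tube's mouth with more than 1.5 N, its tip inside the bore, seven eighths of a turn on (clockwise from above) (contact force between blade and tube above 1.5 N and z of blade_tip in the frame of tube_mouth below -0.001 m and horizontal distance between blade_edge and tube_mouth below 0.018 m and horizontal distance between blade_tip and tube_mouth below 0.016 m and x of blade_edge in the frame of tube_mouth below -0.006 m and y of blade_edge in the frame of tube_mouth below -0.006 m), for 0.35 s.
9. the blade's slanting edge bears on the inner lip of the tube's mouth with more than 1.5 N, its tip inside the bore, all the way round, back on the screw-handle side (all of step 1), for 0.35 s.
At the end, for the whole second after the job is handed in: the deburring tool hangs in a rack hole, within 5 mm of the hole's centre, its collar within 3 mm of the plate's top, within 0.12 rad of upright, at rest and let go; no bystander is more than 10 mm from where it stood (((horizontal distance between deburrer and rack_left below 0.005 m and z of deburrer in the frame of rack_left between -0.003 and 0.003 m) or (horizontal distance between deburrer and rack_middle below 0.005 m and z of deburrer in the frame of rack_middle between -0.003 and 0.003 m) or (horizontal distance between deburrer and rack_right below 0.005 m and z of deburrer in the frame of rack_right between -0.003 and 0.003 m)) and angle between deburrer's own z axis and vertical below 0.12 rad and linear speed of deburrer below 0.02 m/s and distance of each of driver, scriber, offcut_tall, offcut_short, mirror_mount, post_holder, screw_tray from where it was at the start of the episode below 0.01 m); the robot touches nothing.
It fails at once if the blade is pressed on the tube with more than 10 N (contact force between blade and tube above 10 N).
It fails at once if a bystander is moved more than 20 mm (distance of any of driver, scriber, offcut_tall, offcut_short, mirror_mount, post_holder, screw_tray from where it was at the start of the episode above 0.02 m).
It also fails if it takes over 72 s, if anything falls off the work surface, if the arm or the gripper's body presses on something with over 40 N, if the wrist force passes 120 N, or if a joint passes its speed limit or range.

## Working session

There is one attempt and no reset: what is moved stays moved. The work goes in short steps, Python scripts to look and compute and a tool call to move; the robot and the scene stay as the last step left them, time stands still between calls to the robot, and variables do not carry over. Pictures are saved under pics/ and viewed, and the job is handed in when it is done.

Besides the shell and the picture viewer there is one more tool, called after "Call:" in YAML: its name, and indented under it one key for each argument. servo_tool: Moves the arm, as the interface text tells. Its arguments: {"type":"object","properties":{"plan":{"type":"array"},"claw":{"type":"number"},"grip_force":{"type":"number"}},"required":["plan"]}

```bash
ls -la; mkdir -p pics
cat > h.py <<'E'
import numpy as np, cv2
from workcell import bot, viewer, finish_job
from scipy.spatial.transform import Rotation as R
def snap(n,f):
    s=bot.read_state(); c=viewer.read_camera(n)
    cv2.imwrite(f'pics/{f}.png',c['color'][:,:,::-1])
    if n=='wrist':
        T=np.eye(4);T[:3,:3]=R.from_rotvec(s['tcp_rot']).as_matrix();T[:3,3]=s['tool_pos']
        W=T@np.array(c['T_tool_cam']); c['eye']=W[:3,3]; c['rotation']=W[:3,:3]
    import pickle
    pickle.dump({k:c[k] for k in c},open(f'pics/{f}.pkl','wb'))
    return s,c
def load(f):
    import pickle; return pickle.load(open(f'pics/{f}.pkl','rb'))
def ray(c,u,v):
    x=(u-c['cx'])/c['fx'];y=(v-c['cy'])/c['fy'];rd=np.hypot(x,y);r=rd
    for _ in range(30): r=rd/(1+c['k1']*r*r)
    s=r/rd if rd>0 else 1
    d=np.array(c['rotation'])@np.array([x*s,y*s,1]);return np.array(c['eye']),d/np.linalg.norm(d)
def onz(c,u,v,z):
    e,d=ray(c,u,v);return e+d*(z-e[2])/d[2]
def proj(c,p):
    q=np.array(c['rotation']).T@(np.array(p)-np.array(c['eye']));x,y=q[0]/q[2],q[1]/q[2];f=1+c['k1']*(x*x+y*y)
    return np.array([c['fx']*x*f+c['cx'],c['fy']*y*f+c['cy']])
def tri(obs):
    A=np.zeros((3,3));b=np.zeros(3)
    for c,u,v in obs:
        e,d=ray(c,u,v);P=np.eye(3)-np.outer(d,d);A+=P;b+=P@e
    return np.linalg.solve(A,b)
E
python3 - <<'E'
from h import *
for n in ['scene','top','wrist']:
    s,c=snap(n,n+'0'); print(n,c['eye'],c['fx'],c['k1']); print(np.array(c['rotation']).round(3).tolist())
    if n=='wrist': print(np.array(c['T_tool_cam']).round(4).tolist())
print(s)
E
```

```text
total 12
drwxr-xr-x  3 agent agent 4096 Dec  6 20:06 .
drwxr-xr-x 23 root  root  4096 Dec  6 20:06 ..
drwxr-xr-x  2 agent agent 4096 Dec  6 20:06 pics
scene [0.99979521 0.67174196 1.10423403] 520.64458289288 0.04291332266952654
[-0.795, -2.608, 1.055]
top [ 0.36199839 -0.14274839  1.52501977] 582.7118068691921 -0.19052690138850403
[-2.159, 2.197, -0.069]
wrist [ 0.35999512 -0.57469966  0.37167512] 346.7168267993965 -0.042549083673250034
[[0.438, -0.862, -0.257], [-0.899, -0.42, -0.122], [-0.002, 0.284, -0.959]]
[[0.0013, -0.9587, -0.2843, 0.073], [1.0, 0.0013, 0.0001, -0.0004], [0.0003, -0.2843, 0.9587, -0.1416], [0.0, 0.0, 0.0, 1.0]]
{'time': 0.1, 'q': array([-1.15591190e+00,  2.64653583e-01,  1.60523615e+00, -1.41488964e-05,
        1.27373617e+00, -3.68769851e-02]), 'joint_vel': array([ 0.00160493, -0.0010136 , -0.00305978, -0.00060952,  0.00135414,
       -0.00089544]), 'joint_torque': array([ 9.67207711e-05, -5.16707432e+01, -3.68590772e+01, -1.27748676e-04,
        6.36379104e-03,  8.79188093e-06]), 'tool_pos': array([ 0.29440953, -0.60666582,  0.23010357]), 'tcp_rot': array([-3.05984217e+00, -7.03165753e-01,  6.20530320e-04]), 'wrist_force': array([-0.61283453,  0.68575994,  0.57637835]), 'torque': array([0.00881178, 0.09581554, 0.02085641]), 'width': 0.9995338143225201}
```

```bash
python3 - <<'E'
s=open('h.py').read()
s=s.replace("    import pickle\n    pickle.dump","    else: c['rotation']=R.from_rotvec(c['rotation']).as_matrix()\n    import pickle\n    pickle.dump")
open('h.py','w').write(s)
E
python3 - <<'E'
import pickle
from h import *
for n in ['scene0','top0']:
    c=load(n); c['rotation']=R.from_rotvec(c['rotation']).as_matrix(); pickle.dump(c,open(f'pics/{n}.pkl','wb'))
E
```

```text
(no output)
```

View pics/scene0.png

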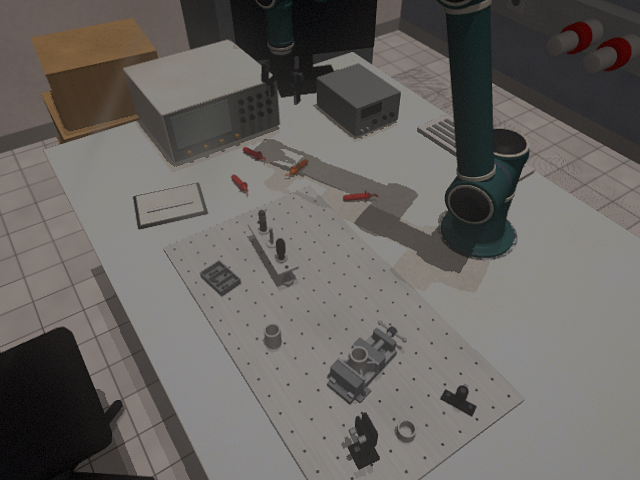

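View pics/top0.png

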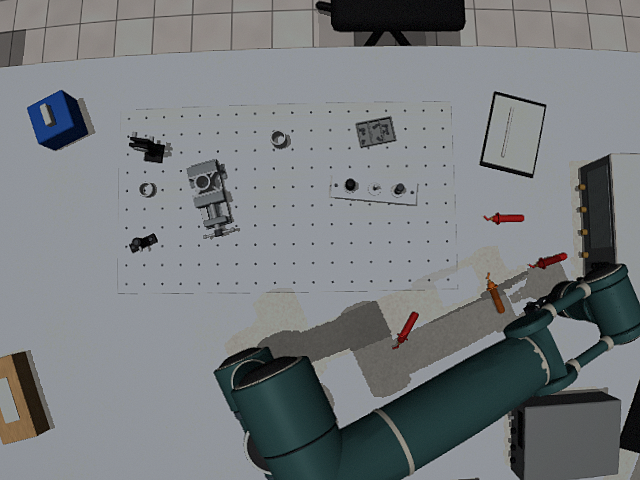

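View pics/wrist0.png

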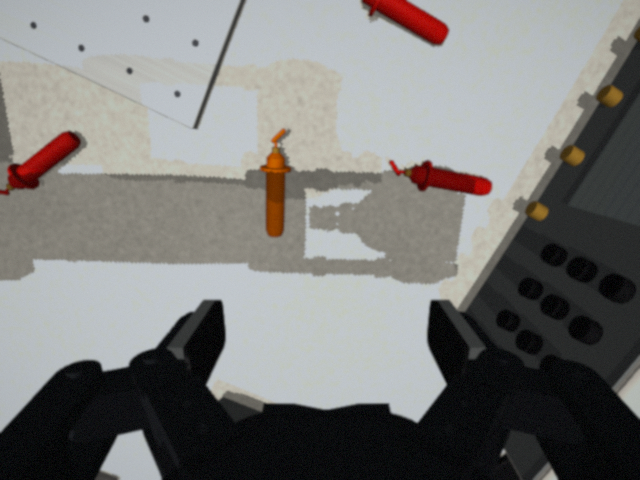

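The overhead picture shows the rack at about (375,190) with three tools: dark at (350,185), slim scriber at (375,188), dark at (400,188). The vice is at (208,185) with its handle towards (222,232). The orange and red look-alikes lie on the table. Next, enlarge the rack.

Run:
```python
import cv2,numpy as np
a=cv2.imread('pics/scene0.png')[195:295,215:325];b=cv2.imread('pics/top0.png')[165:215,325:425]
c=cv2.imread('pics/top0.png')[150:245,175:250]
f=lambda i,w,h:cv2.resize(i,(w,h),interpolation=cv2.INTER_CUBIC)
d=np.zeros((600,800,3),np.uint8)
d[:400,:440]=f(a,440,400);d[400:600,:400]=f(b,400,200);d[:456,440:800]=f(c,360,456)
cv2.imwrite('pics/crop1.png',np.clip(d.astype(float)*1.5,0,255).astype(np.uint8))
```

```text
(no output)
```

View pics/crop1.png

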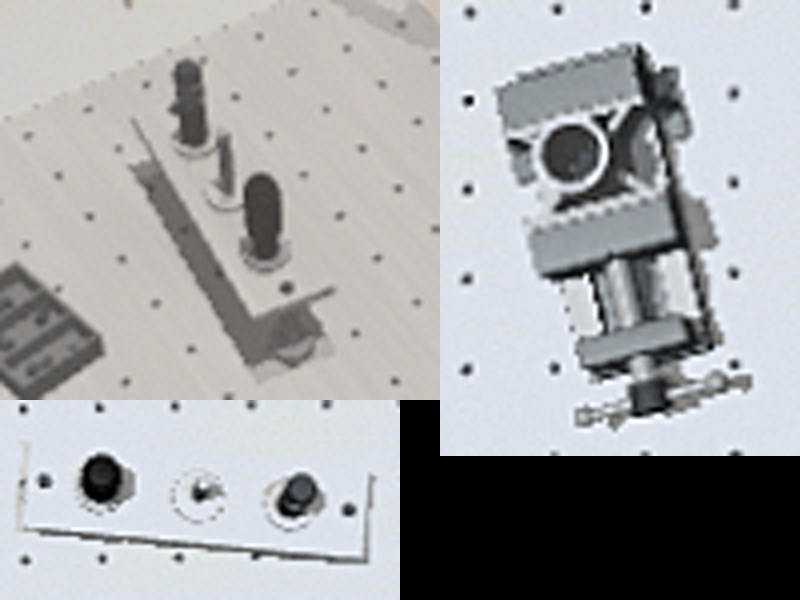

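Run:
```python
from h import *
t=load('top0');s=load('scene0')
print(np.array(t['rotation']).round(3))
for n,u,v,z in [('A350',349,187,.07),('sc',375,189,.07),('B400',398,189,.07),('postL',336,185,.07),('postR',412,192,.07),('mouth',206,182,.1),('handle',223,232,.05)]:
    print(n,onz(t,u,v,z).round(4))
# tri: tops
print('driver/near top',tri([(t,350,183),(s,279,240)]).round(4),'far top',tri([(t,400,186),(s,262,211)]).round(4))
print('mouth',tri([(t,206.5,181.5),(s,359,353)]).round(4))
# a board hole? corner
print('corner',tri([(t,452,101),(s,165,249)]), tri([(t,457,287),(s,304,189)]), tri([(t,119,293),(s,522,399)]))
```

```text
[[-0.017 -0.997  0.074]
 [-1.     0.018  0.01 ]
 [-0.012 -0.074 -0.997]]
A350 [ 0.5719 -0.1717  0.07  ]
sc [ 0.5657 -0.2371  0.07  ]
B400 [ 0.5647 -0.2952  0.07  ]
postL [ 0.5776 -0.1391  0.07  ]
postR [ 0.5565 -0.3305  0.07  ]
mouth [0.5878 0.1854 0.1   ]
handle [0.4654 0.1523 0.05  ]
driver/near top [ 0.5722 -0.1736  0.1417] far top [ 0.5596 -0.2911  0.1478]
mouth [0.5867 0.1874 0.0963]
corner [ 0.80782468 -0.45402719  0.00242294] [ 0.31713127 -0.45613175 -0.00453425] [0.31032915 0.44689132 0.00561589]
```

```bash
cat >> h.py <<'E'
def yawR(deg):
    a=np.radians(deg); x=np.array([np.cos(a),np.sin(a),0]); z=np.array([0,0,-1.]); return np.stack([x,np.cross(z,x),z],1)
def go(p,yaw=None):
    s=bot.read_state(); R0=R.from_rotvec(s['tcp_rot']).as_matrix()
    d=R0.T@(np.array(p)-s['tool_pos'])*100
    Rt=R0 if yaw is None else yawR(yaw)
    w=R.from_matrix(R0.T@Rt).as_rotvec(degrees=True)
    print('shift',d.round(3),'turn',w.round(2),'t',round(s['time'],2),'pos',s['tool_pos'].round(4))
E
python3 -c "
from h import *
go([0.565,-0.28,0.27],86.7)"
```

```text
shift [ 38.605 -17.591  -3.944] turn [-9.000e-02 -6.000e-02 -6.081e+01] t 0.15 pos [ 0.2945 -0.6067  0.2302]
```

Call:
servo_tool:
  plan:
    - [[4,-1.8,-0.4,0,0,-6],[8,-3.6,-0.8,0,0,-12],[12,-5.4,-1.2,0,0,-18],[16,-7.2,-1.6,0,0,-24],[20,-9,-2,0,0,-30],[24,-10.8,-2.5,0,0,-37],[28,-12.6,-2.9,0,0,-43],[32,-14.4,-3.3,0,0,-49],[36,-16.2,-3.7,0,0,-55],[38.6,-17.6,-3.9,0,0,-60.8],[38.6,-17.6,-3.9,0,0,-60.8],[38.6,-17.6,-3.9,0,0,-60.8],[38.6,-17.6,-3.9,0,0,-60.8]]

```text
time: 1.23
tool_pos: [0.5647, -0.2798, 0.2691]
tcp_rot: [-2.282, -2.155, 0.001]
wrist_force: [0.1, -0.5, 0.1]
width: 0.995
```

```bash
python3 -c "
from h import *
s,c=snap('wrist','w1'); print(s['tool_pos'],s['q'],s['wrist_force'])"
```

```text
[ 0.5646672  -0.27978444  0.26907243] [-4.99603405e-01  1.60828253e-01  1.65811637e+00  9.54720831e-05
  1.32499063e+00 -4.42454751e-01] [ 0.09075807 -0.50140917  0.05758837]
```

View pics/w1.png

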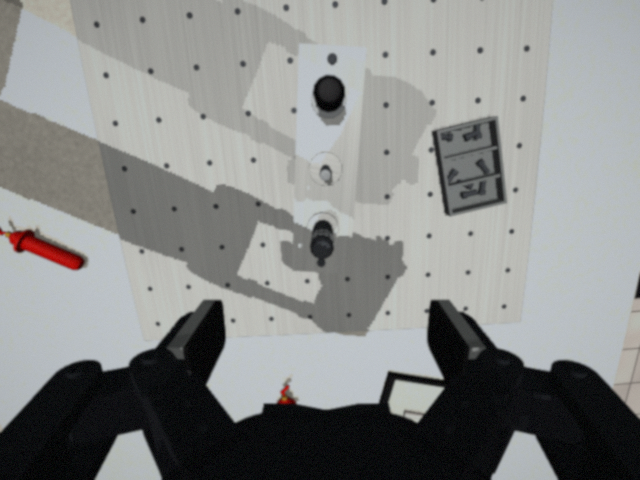

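Run:
```python
import cv2,numpy as np
i=cv2.imread('pics/w1.png')
a=i[60:140,280:380];b=i[195:275,275:375]
f=lambda x:cv2.resize(x,(400,320),interpolation=cv2.INTER_CUBIC)
s=cv2.imread('pics/scene0.png'); e=cv2.resize(s[200:275,250:300],(200,300),interpolation=cv2.INTER_CUBIC)
d=np.zeros((600,800,3),np.uint8); d[:320,:400]=f(a); d[:320,400:]=f(b)
d[320:600,:200]=e[:280]
cv2.imwrite('pics/crop2.png',np.clip(d*1.8+10,0,255).astype(np.uint8))
```

```text
(no output)
```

View pics/crop2.png

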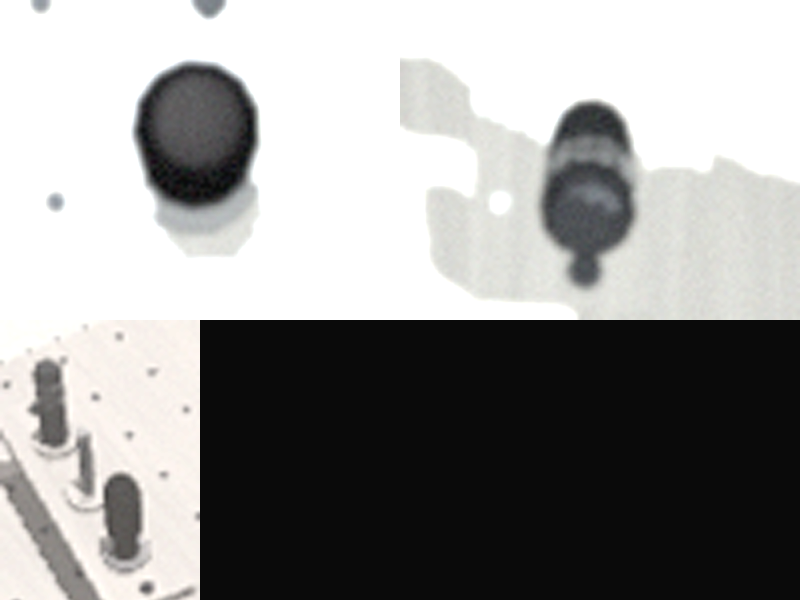

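Run:
```python
from h import *
w=load('w1');t=load('top0');s=load('scene0')
print(w['eye'])
for zb in (0.0,0.006,0.012):
    print(zb,'top',onz(w,322,247,zb+.134).round(4),'topcam',onz(t,400,186,zb+.134).round(4),'mouthTop',onz(t,206.5,181.5,zb+.092).round(4), 'scene',onz(s,262,211,zb+.134).round(4))
print(tri([(w,322,247),(t,400,186),(s,262,211)]),tri([(w,329,92),(t,350,183),(s,279,240)]))
# board holes/plate: rack end screw holes
print('plate holes z', tri([(w,321,262),(t,412,192)]), tri([(w,332,59),(t,336,185)]))
c=cv2.imread('pics/w1.png')
crop=c[180:280,270:370]; cv2.imwrite('pics/crop3.png',cv2.resize(np.clip(crop*1.3,0,255).astype(np.uint8),(600,600),interpolation=cv2.INTER_CUBIC))
```

```text
[ 0.56933323 -0.20699135  0.41071825]
0.0 top [ 0.5608 -0.2934  0.134 ] topcam [ 0.563  -0.2936  0.134 ] mouthTop [0.5903 0.186  0.092 ] scene [ 0.5519 -0.3038  0.134 ]
0.006 top [ 0.561  -0.2916  0.14  ] topcam [ 0.5622 -0.2929  0.14  ] mouthTop [0.5894 0.1846 0.098 ] scene [ 0.5547 -0.2977  0.14  ]
0.012 top [ 0.5612 -0.2897  0.146 ] topcam [ 0.5613 -0.2923  0.146 ] mouthTop [0.5884 0.1832 0.104 ] scene [ 0.5575 -0.2917  0.146 ]
[ 0.56021149 -0.29021209  0.14813254] [ 0.57248272 -0.17383015  0.14152379]
plate holes z [ 0.55678949 -0.33074825  0.06741396] [ 0.57754885 -0.13879779  0.07367537]
```

View pics/crop3.png

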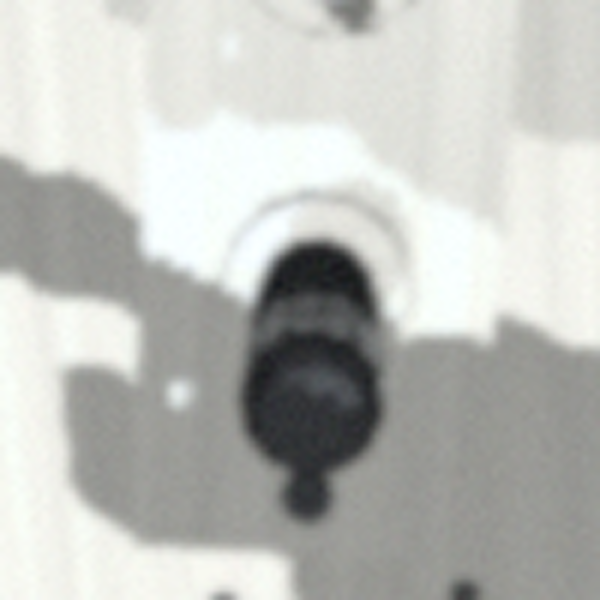

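Run:
```python
from h import *
w=load('w1')
print(onz(w,322.7,227.5,.075),onz(w,322,246.7,.145),onz(w,329,92,.145),onz(w,321,262.3,.071),onz(w,332,58.7,.071))
go([0.561,-0.291,0.15],83.8)
```

```text
[ 0.56087449 -0.29155777  0.075     ] [ 0.56114878 -0.28975615  0.145     ] [ 0.57294288 -0.17454267  0.145     ] [ 0.55682649 -0.32972512  0.071     ] [ 0.57812755 -0.13769017  0.071     ]
shift [-1.068 -0.223 11.9  ] turn [-0.13 -0.06  2.84] t 1.28 pos [ 0.5641 -0.2806  0.269 ]
```

Call:
servo_tool:
  plan:
    - [[-0.5,-0.1,3,0,0,1.4],[-1.07,-0.22,6,0,0,2.8],[-1.07,-0.22,9,0,0,2.8],[-1.07,-0.22,12,0,0,2.8],[-1.07,-0.22,14,0,0,2.8],[-1.07,-0.22,15.5,0,0,2.8],[-1.07,-0.22,16.5,0,0,2.8],[-1.07,-0.22,17.3,0,0,2.8],[-1.07,-0.22,17.5,0,0,2.8],[-1.07,-0.22,17.5,0,0,2.8],[-1.07,-0.22,17.5,0,0,2.8]]

```text
time: 2.2
tool_pos: [0.5614, -0.2917, 0.0951]
tcp_rot: [-2.338, -2.098, 0.0]
wrist_force: [0.5, -0.7, -0.6]
width: 0.999
```

```bash
python3 -c "
from h import *
s,c=snap('wrist','w2'); print(s['tool_pos'],s['q'],s['wrist_force']); go([.561,-.2908,.094],83.8)"
```

```text
[ 0.56143439 -0.29174534  0.09512537] [-5.18561842e-01  2.99633024e-01  1.82328817e+00 -8.71648274e-05
  1.01936046e+00 -4.10403329e-01] [ 0.48083714 -0.65837187 -0.57141019]
shift [ 0.08  -0.083  0.145] turn [-0.01  0.    0.02] t 2.25 pos [ 0.5617 -0.2917  0.0954]
```

View pics/w2.png

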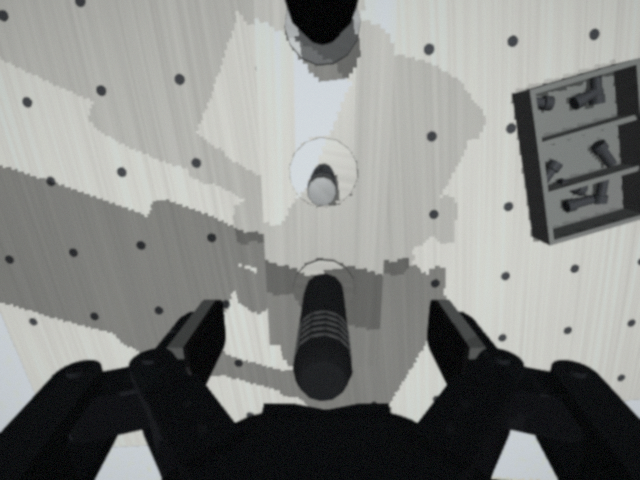

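The straight handle with grooves at (322,340) stands centred between the fingers (pads at 222 and 430). I'll close the gripper.

Call:
servo_tool:
  plan:
    - [[0.05,-0.04,0.1,0,0,0],[0.05,-0.04,0.1,0,0,0],[0.05,-0.04,0.1,0,0,0],[0.05,-0.04,0.1,0,0,0],[0.05,-0.04,0.1,0,0,0],[0.05,-0.04,0.1,0,0,0],[0.05,-0.04,0.1,0,0,0],[0.05,-0.04,0.1,0,0,0],[0.05,-0.04,0.1,0,0,0],[0.05,-0.04,0.1,0,0,0]]
  claw: 1.0
  grip_force: 90

```text
time: 3.08
tool_pos: [0.5615, -0.2912, 0.0947]
tcp_rot: [2.338, 2.098, 0.0]
wrist_force: [-1.8, 1.0, 3.3]
width: 0.209
```

Call:
servo_tool:
  plan:
    - [[0,0,-0.3,0,0,0],[0,0,-0.8,0,0,0],[0,0,-1.6,0,0,0],[0,0,-2.6,0,0,0],[0,0,-3.8,0,0,0],[0,0,-5.0,0,0,0],[0,0,-6.5,0,0,0],[0,0,-8,0,0,0],[0,0,-10,0,0,0],[0,0,-12,0,0,0],[0,0,-13,0,0,0],[0,0,-13.5,0,0,0],[0,0,-13.5,0,0,0],[0,0,-13.5,0,0,0]]

```text
time: 4.25
tool_pos: [0.5612, -0.291, 0.2294]
tcp_rot: [-2.338, -2.098, 0.0]
wrist_force: [0.3, -0.9, -2.4]
width: 0.212
```

```bash
python3 -c "
from h import *
s,c=snap('wrist','w3'); print(s['tool_pos'],s['wrist_force'],s['width'],s['torque'])
s,c=snap('scene','s3');s,c=snap('top','t3');
for i in range(1): print(bot.read_state()['wrist_force'])
a=cv2.imread('pics/s3.png')[150:270,210:330]; cv2.imwrite('pics/s3c.png',cv2.resize(a,(720,600)))
"
```

```text
[ 0.56121626 -0.29099312  0.22942253] [ 0.25057587 -0.94974353 -2.38505921] 0.2121943316220913 [0.02118697 0.03821893 0.0583544 ]
[-0.26385903  1.18112206 -2.06618587]
```

View pics/w3.png

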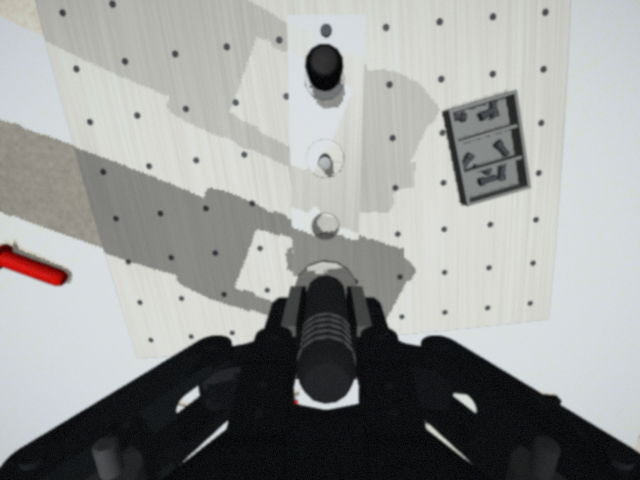

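View pics/s3c.png

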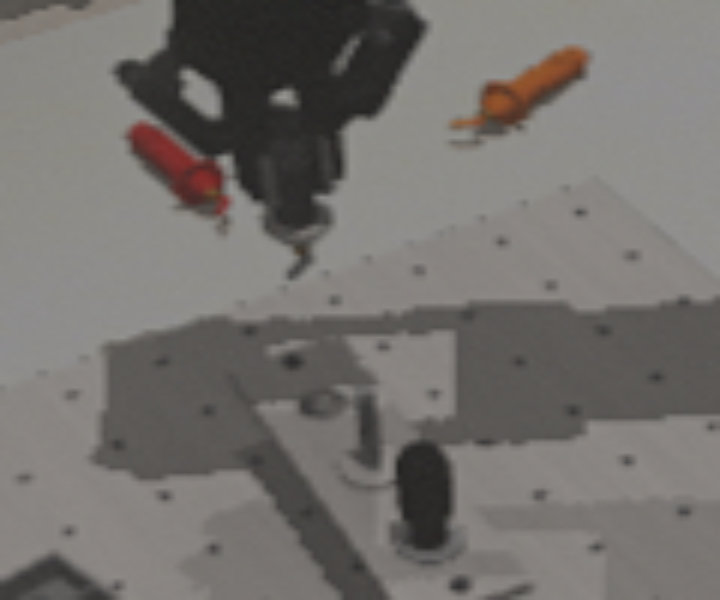

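View pics/t3.png

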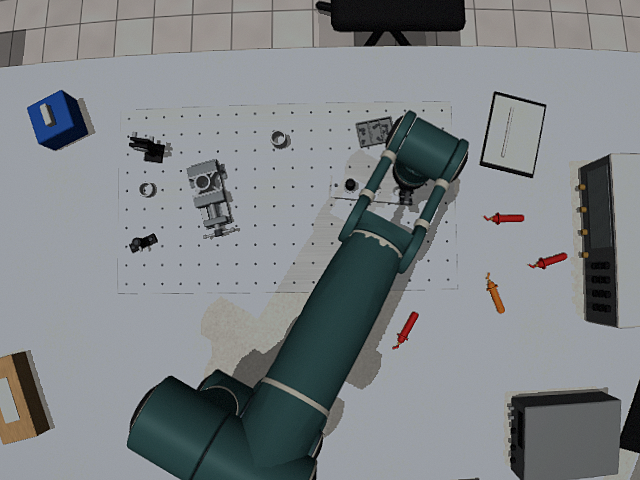

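Run:
```python
from h import *
w=load('w3')
i=cv2.imread('pics/w3.png')[190:260,290:360]; cv2.imwrite('pics/w3h.png',cv2.resize(i,(560,560),interpolation=cv2.INTER_CUBIC))
print(onz(w,326.5,224,.071))
go([.588,.115,.23],83.8)
```

```text
[ 0.56212266 -0.29096635  0.071     ]
shift [40.623 -1.642 -0.155] turn [-0.15 -0.07  0.02] t 4.4 pos [ 0.5606 -0.2906  0.2279]
```

View pics/w3h.png

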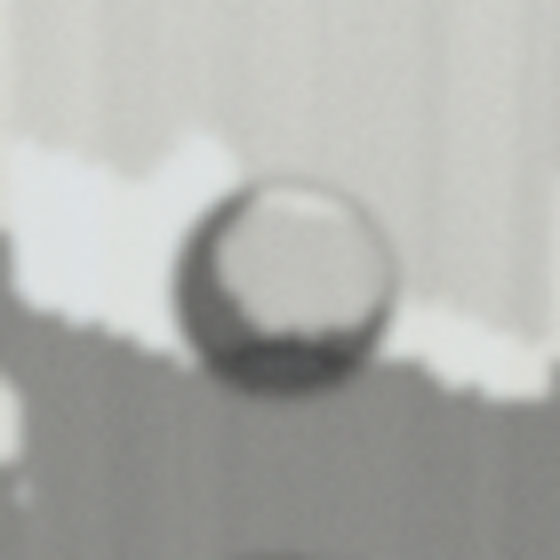

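Call:
servo_tool:
  plan:
    - [[1.5,-0.1,0,0,0,0],[4.5,-0.2,0,0,0,0],[8,-0.3,0,0,0,0],[11.5,-0.5,0,0,0,0],[15,-0.6,0,0,0,0],[18.5,-0.7,0,0,0,0],[22,-0.9,0,0,0,0],[25.5,-1,0,0,0,0],[29,-1.2,0,0,0,0],[32.5,-1.3,0,0,0,0],[36,-1.5,0,0,0,0],[38.5,-1.6,0,0,0,0],[40,-1.6,0,0,0,0],[40.6,-1.6,0,0,0,0],[40.6,-1.6,0,0,0,0],[40.6,-1.6,0,0,0,0]]

```text
time: 5.73
tool_pos: [0.5881, 0.114, 0.228]
tcp_rot: [-2.336, -2.097, 0.004]
wrist_force: [0.5, 0.2, -2.3]
width: 0.211
```

```bash
python3 -c "
from h import *
s,c=snap('wrist','w4'); print(s['tool_pos'],s['wrist_force'],s['q'])
s,c=snap('scene','s4');print(s['tool_pos'],s['wrist_force'],s['joint_vel'].round(4))
s,c=snap('top','t4');print(s['tool_pos'],s['wrist_force'],s['joint_vel'].round(4))
s=bot.read_state();print(s['tool_pos'],s['wrist_force'],s['tcp_rot'])
a=cv2.imread('pics/s4.png')[230:420,280:440]; cv2.imwrite('pics/s4c.png',cv2.resize(a,None,fx=3.1,fy=3.1,interpolation=cv2.INTER_CUBIC))
"
```

```text
[0.58812507 0.11395162 0.22797537] [ 0.52200481  0.20839284 -2.28200872] [1.49265971e-01 1.25805189e-01 1.77365122e+00 9.80707419e-04
 1.24545450e+00 2.56617263e-01]
[0.58824337 0.11344774 0.22810206] [ 0.29127956  0.17398011 -2.37026999] [-0.0125 -0.0044 -0.0003  0.0027 -0.0009  0.0019]
[0.58830157 0.11322956 0.22821052] [ 0.10239434 -0.89725781 -1.50006403] [-0.0076 -0.0023 -0.0011  0.0046 -0.001   0.0011]
[0.58838914 0.11314836 0.22835575] [ 0.26127136 -0.32356269 -2.10110661] [-2.33801835e+00 -2.09459977e+00  2.21120312e-03]
```

View pics/w4.png

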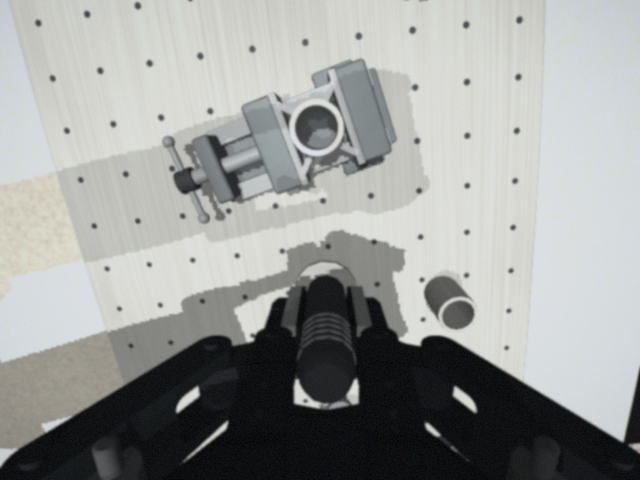

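View pics/s4c.png

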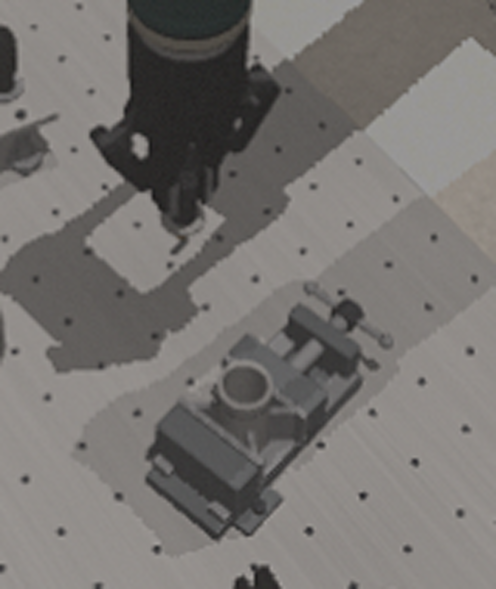

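Run:
```python
import cv2
a=cv2.imread('pics/w4.png')[90:165,275:360]; cv2.imwrite('pics/w4c.png',cv2.resize(a,None,fx=8,fy=8,interpolation=cv2.INTER_CUBIC))
a=cv2.imread('pics/s4.png')[285:325,325:365]; cv2.imwrite('pics/s4b.png',cv2.resize(a,None,fx=14,fy=14,interpolation=cv2.INTER_CUBIC))
```

```text
(no output)
```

View pics/w4c.png

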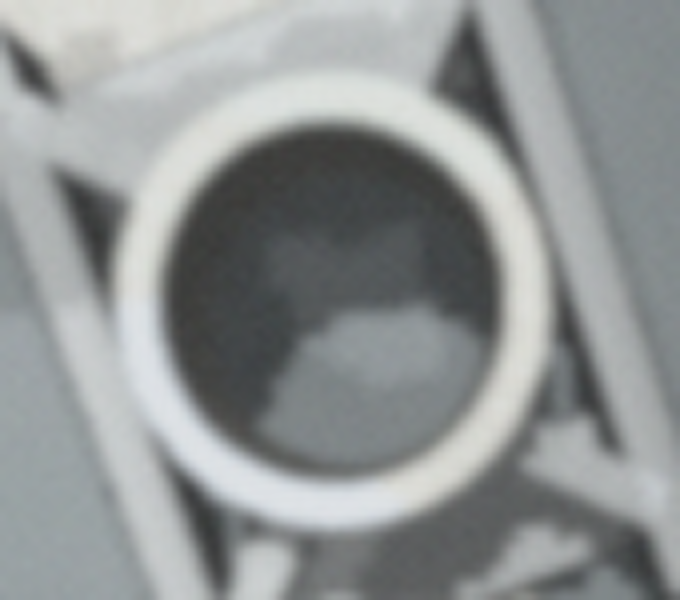

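View pics/s4b.png

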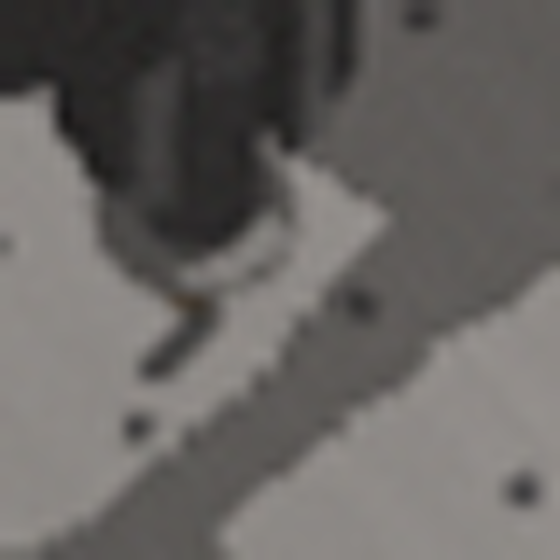

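Run:
```python
from h import *
w=load('w4'); s=load('s4'); t=load('t4')
print(w['eye'])
m=onz(w,316.2,127.0,.103);print('mouth',m, onz(w,316.2,127.0,.098))
# diameter-based depth
a=onz(w,275+(165+.5)/8-.5,127.0,.103);b=onz(w,275+(500+.5)/8-.5,127.0,.103);print('bore x',np.linalg.norm(a-b))
a=onz(w,275+(115+.5)/8-.5,127.0,.103);b=onz(w,275+(552+.5)/8-.5,127.0,.103);print('outer x',np.linalg.norm(a-b))
a=onz(w,316.2,90+(125.5)/8-.5,.103);b=onz(w,316.2,90+(473.5)/8-.5,.103);print('bore y',np.linalg.norm(a-b))
a=onz(w,316.2,90+(72.5)/8-.5,.103);b=onz(w,316.2,90+(528.5)/8-.5,.103);print('out y',np.linalg.norm(a-b))
h=onz(w,187,180,.051);print('handle hub',h, np.degrees(np.arctan2(*(m-h)[[1,0]])))
p1=onz(w,169,141,.051);p2=onz(w,203,218,.051);d=p2-p1;print('bar',d,np.linalg.norm(d),np.degrees(np.arctan2(d[1],d[0]))+90, 'mid',(p1+p2)/2)
# blade in scene
ax=np.array([.5883,.1133]);zc=.2283-.0235
print('collar proj',proj(s,[*ax,zc]),'nose end',proj(s,[*ax,zc-.014]),'kink',)
for ang in range(-120,121,20):
    c,n=np.cos(np.radians(ang)),np.sin(np.radians(ang))
    f=lambda x,z:proj(s,[ax[0]+x*c,ax[1]+x*n,zc-.014+z])-[325,285]
    print(ang,'kink',(f(-.0025,-.0115)*14).round(),'tip',(f(.007,-.021)*14).round())
```

```text
[0.59664003 0.18655431 0.36954596]
mouth [0.58966123 0.19570918 0.103     ] [0.58953032 0.19588091 0.098     ]
bore x 0.030732269082673562
outer x 0.040093457142708476
bore y 0.03061033395137247
out y 0.04012802802870722
handle hub [0.4649655  0.16451225 0.051     ] 14.046187388700318
bar [ 1.64252080e-02 -7.26943641e-02 -5.55111512e-17] 0.07452689469571007 12.73211845882831 mid [0.46428891 0.16409077 0.051     ]
collar proj [338.54447403 301.2929079 ] nose end [338.42444683 305.23234074] kink
-120 kink [188. 341.] tip [182. 329.]
-100 kink [193. 340.] tip [167. 331.]
-80 kink [198. 337.] tip [154. 338.]
-60 kink [201. 333.] tip [145. 348.]
-40 kink [202. 329.] tip [141. 360.]
-20 kink [202. 325.] tip [143. 373.]
0 kink [200. 321.] tip [149. 384.]
20 kink [196. 317.] tip [160. 393.]
40 kink [191. 316.] tip [174. 399.]
60 kink [185. 315.] tip [189. 400.]
80 kink [180. 316.] tip [204. 397.]
100 kink [175. 319.] tip [217. 390.]
120 kink [172. 322.] tip [226. 380.]
```

Run:
```python
import cv2
a=cv2.imread('pics/w4.png')[250:410,270:385]; cv2.imwrite('pics/w4d.png',cv2.resize(cv2.convertScaleAbs(a,alpha=1.6,beta=15),None,fx=3.75,fy=3.75,interpolation=cv2.INTER_CUBIC))
a=cv2.imread('pics/t4.png')[160:210,180:240]; cv2.imwrite('pics/t4c.png',cv2.resize(a,None,fx=10,fy=10,interpolation=cv2.INTER_CUBIC))
```

```text
(no output)
```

View pics/w4d.png

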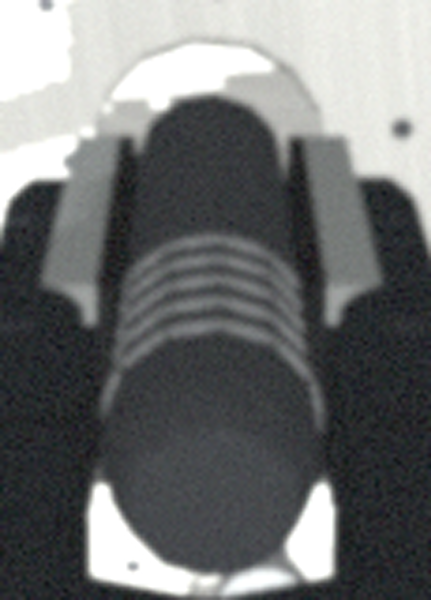

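View pics/t4c.png

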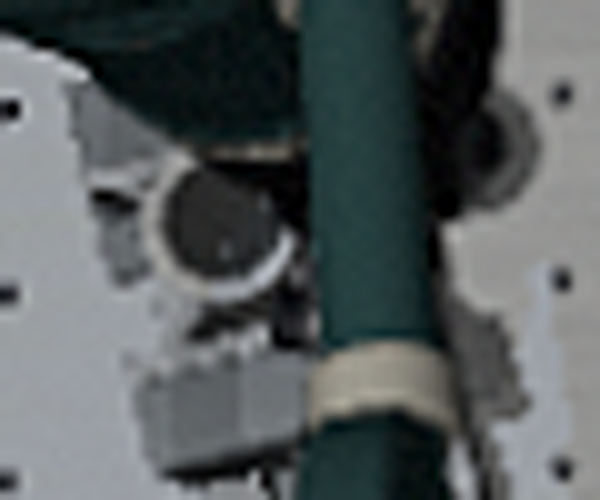

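Run:
```python
from h import *
w=load('w4'); T=np.array(w['T_tool_cam'])
def pt(p):
    q=np.linalg.inv(T)@np.array([*p,1]);x,y=q[0]/q[2],q[1]/q[2];f=1+w['k1']*(x*x+y*y)
    return np.array([w['fx']*x*f+w['cx'],w['fy']*y*f+w['cy']])
th=np.linspace(0,2*np.pi,361)
def circ(dx,dy,z,r):
    P=np.array([pt([dx+r*np.cos(t),dy+r*np.sin(t),z]) for t in th]);return P
for dx in (-.003,-.002,-.001,0,.001,.002,.003):
    a=circ(dx,0,.0195,.016);b=circ(dx,0,-.0505,.010)
    print(dx,'collar vmin %.1f u %.1f-%.1f'%(a[:,1].min(),a[:,0].min(),a[:,0].max()),'disc vmax %.1f vmin %.1f u %.1f-%.1f'%(b[:,1].max(),b[:,1].min(),b[:,0].min(),b[:,0].max()))
print('obs collar',260.7,270+95/3.75,270+325/3.75,'disc',402.5,270+100/3.75,270+322/3.75)
t=load('top0');hb=load('top0')
print('top mouth',onz(t,180+(221+.5)/10-.5,160+(220+.5)/10-.5,.1030), onz(t,218.3,232.3,.051))
```

```text
-0.003 collar vmin 265.1 u 293.7-356.7 disc vmax 415.0 vmin 363.0 u 293.3-356.5
-0.002 collar vmin 263.2 u 293.7-356.7 disc vmax 412.6 vmin 360.3 u 293.2-356.6
-0.001 collar vmin 261.3 u 293.6-356.8 disc vmax 410.1 vmin 357.5 u 293.1-356.6
0 collar vmin 259.4 u 293.6-356.8 disc vmax 407.6 vmin 354.7 u 293.0-356.7
0.001 collar vmin 257.5 u 293.5-356.9 disc vmax 405.1 vmin 351.9 u 293.0-356.8
0.002 collar vmin 255.5 u 293.5-357.0 disc vmax 402.6 vmin 349.0 u 292.9-356.9
0.003 collar vmin 253.6 u 293.4-357.0 disc vmax 400.1 vmin 346.2 u 292.8-357.0
obs collar 260.7 295.3333333333333 356.6666666666667 disc 402.5 296.6666666666667 355.8666666666667
top mouth [0.58878454 0.19580538 0.103     ] [0.46473927 0.164289   0.051     ]
```

```bash
cat >> h.py <<'E'
M=np.array([.5893,.1957]); VY=14.0
def vax():
    a=np.radians(VY); return np.array([np.cos(a),np.sin(a)]),np.array([-np.sin(a),np.cos(a)])
def polar(p):
    vx,vy=vax(); d=np.array(p)[:2]-M; x,y=d@vx,d@vy
    return np.hypot(x,y)*1e3, np.degrees(np.arctan2(y,-x))   # theta 0 at handle, + clockwise from above
def at(r,th):
    vx,vy=vax(); t=np.radians(th); return M+r*1e-3*(-np.cos(t)*vx+np.sin(t)*vy)
E
python3 - <<'E'
from h import *
s=bot.read_state();print(s['tool_pos'],s['joint_vel'].round(4))
go([*at(12,0),.18],83.8)
E
```

```text
[0.58838914 0.11314836 0.22835575] [-0.0024  0.0001 -0.0005  0.0037  0.0002  0.001 ]
shift [ 7.796 -1.925  4.846] turn [-0.16 -0.04 -0.09] t 5.88 pos [0.5884 0.1131 0.2284]
```

Call:
servo_tool:
  plan:
    - [[1,-0.2,0.2,0,0,0],[2.5,-0.6,0.5,0,0,0],[4.5,-1.1,1,0,0,0],[6.3,-1.5,2,0,0,0],[7.3,-1.8,3,0,0,0],[7.8,-1.92,4,0,0,0],[7.8,-1.92,4.6,0,0,0],[7.8,-1.92,4.85,0,0,0],[7.8,-1.92,4.85,0,0,0],[7.8,-1.92,4.85,0,0,0],[7.8,-1.92,4.85,0,0,0],[7.8,-1.92,4.85,0,0,0]]

```text
time: 6.88
tool_pos: [0.5783, 0.1924, 0.1807]
tcp_rot: [-2.339, -2.094, 0.0]
wrist_force: [0.2, -0.0, -1.8]
width: 0.211
```

```bash
python3 -c "
from h import *
F=[]
for k in range(4):
    s,c=snap('scene' if k<2 else 'wrist','s5' if k<2 else 'w5'); print(s['tool_pos'],s['wrist_force'],s['joint_vel'][:3].round(4)); F.append(s['wrist_force'])
print(np.mean(F,0)); go([*at(12,0),.160],83.8); print(polar(s['tool_pos']))
a=cv2.imread('pics/s5.png')[290:390,310:410]; cv2.imwrite('pics/s5c.png',cv2.resize(cv2.convertScaleAbs(a,alpha=1.6),None,fx=6,fy=6,interpolation=cv2.INTER_CUBIC))
"
```

```text
[0.57834648 0.1924264  0.18073497] [ 0.22181785 -0.04269866 -1.78637069] [ 0.0047  0.0006 -0.0005]
[0.57829816 0.19252286 0.18070622] [ 6.63072883e-01 -1.39989720e-03 -1.49152387e+00] [ 0.0041 -0.0002  0.0027]
[0.57818303 0.19259575 0.18062788] [ 0.48735134 -0.75198412 -2.52620361] [0.002  0.0019 0.0025]
[0.57807622 0.192677   0.18050254] [-0.66272302 -0.37354123 -1.62369545] [0.0027 0.0013 0.0023]
[ 0.17737976 -0.29240598 -1.8569484 ]
shift [ 2.000e-03 -2.600e-02  2.037e+00] turn [-0.13 -0.05 -0.1 ] t 7.08 pos [0.578  0.1927 0.1804]
(np.float64(11.623756207060714), np.float64(-1.0742685560583465))
```

View pics/s5c.png

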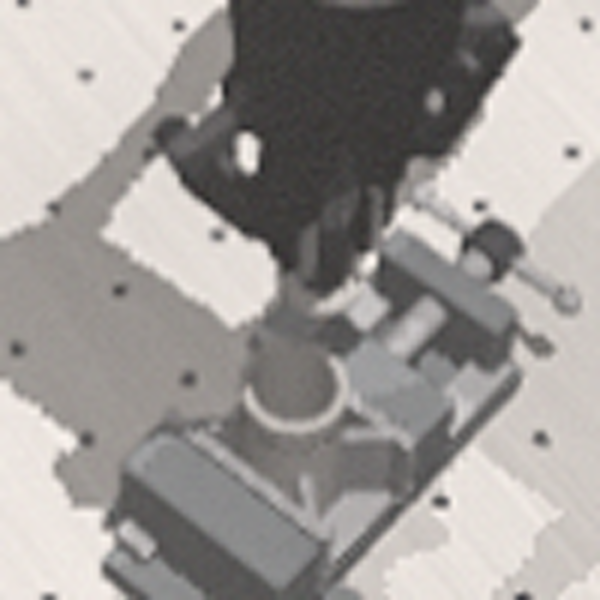

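View pics/w5.png

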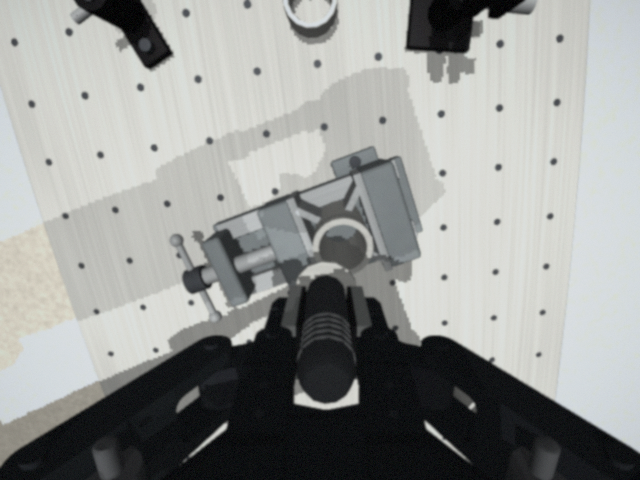

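Call:
servo_tool:
  plan:
    - [[0,0,0.3,0,0,0],[0,0,0.7,0,0,0],[0,0,1.1,0,0,0],[0,0,1.4,0,0,0],[0,0,1.55,0,0,0],[0,0,1.62,0,0,0],[0,0,1.68,0,0,0],[0,0,1.74,0,0,0],[0,0,1.8,0,0,0],[0,0,1.8,0,0,0]]

```text
time: 7.92
tool_pos: [0.578, 0.1928, 0.1624]
tcp_rot: [-2.338, -2.095, 0.001]
wrist_force: [0.5, -0.2, -1.2]
width: 0.207
```

```bash
cat >> h.py <<'E'
B=np.array([.15,-.3,-1.9])
def st(n=2):
    P=[];F=[]
    for k in range(n):
        s=bot.read_state();P.append(s['tool_pos']);F.append(s['wrist_force']-B)
        if k<n-1: viewer.read_camera('wrist')
    vx,vy=vax();p=P[-1];f=np.mean(F,0);r,th=polar(p);t=np.radians(th)
    o=-np.cos(t)*vx+np.sin(t)*vy; tg=np.sin(t)*vx+np.cos(t)*vy
    print('t %.2f r %.2f th %.1f z %.2f'%(s['time'],r,th,p[2]*1e3),'F in %.2f tan %.2f up %.2f |F| %.2f'%(-f[:2]@o,f[:2]@tg,f[2],np.linalg.norm(f)),'each',[round(float(np.linalg.norm(x)),1) for x in F], 'rot',s['tcp_rot'].round(3))
    return s
E
python3 -c "
from h import *
st(2); go([*at(12,0),.160],83.8)"
```

```text
t 7.97 r 11.67 th -0.4 z 162.50 F in 0.04 tan -0.06 up 0.92 |F| 0.92 each [0.8, 1.2] rot [-2.338e+00 -2.095e+00  1.000e-03]
shift [-0.005 -0.033  0.25 ] turn [-0.11 -0.05 -0.09] t 7.97 pos [0.578  0.1928 0.1625]
```

```bash
python3 -c "
from h import *
s,c=snap('scene','s6'); st(3)
a=cv2.imread('pics/s6.png')[325:375,335:385]; cv2.imwrite('pics/s6c.png',cv2.resize(cv2.convertScaleAbs(a,alpha=2.2),None,fx=12,fy=12,interpolation=cv2.INTER_CUBIC))
ax=s['tool_pos'][:2];zc=s['tool_pos'][2]-.0235
g=lambda p:((proj(c,p)-[335,325]+.5)*12).round()
print('collar',g([*ax,zc]),'nose',g([*ax,zc-.014]),'tip14',g([ax[0]+.0068,ax[1]+.0017,zc-.035]),'kink',g([ax[0]-.0024,ax[1]-.0006,zc-.0255]),'mouth',g([*M,.103]),'rim far',g([*at(20,180),.103]))
"
```

```text
t 8.12 r 11.66 th -0.5 z 162.54 F in 0.05 tan -0.23 up -0.11 |F| 0.26 each [1.0, 0.8, 1.3] rot [-2.339e+00 -2.095e+00  1.000e-03]
collar [340. 210.] nose [336. 253.] tip14 [306. 341.] kink [342. 279.] mouth [290. 360.] rim far [221. 431.]
```

View pics/s6c.png

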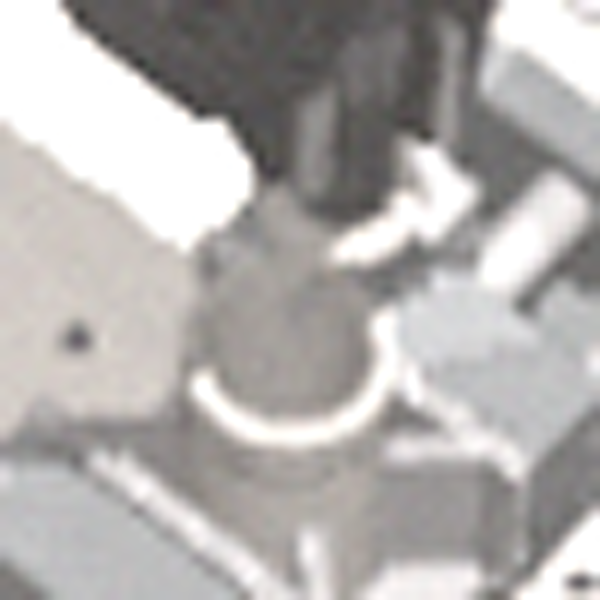

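Call:
servo_tool:
  plan:
    - [[0,-0.03,0.1,0,0,0],[0,-0.03,0.2,0,0,0],[0,-0.03,0.25,0,0,0],[0,-0.03,0.3,0,0,0],[0,-0.03,0.3,0,0,0],[0,-0.03,0.3,0,0,0]]

```text
time: 8.62
tool_pos: [0.5777, 0.1928, 0.1595]
tcp_rot: [-2.338, -2.095, 0.001]
wrist_force: [0.1, 0.5, -1.7]
width: 0.212
```

```bash
python3 -c "
from h import *
st(3); go([*at(16.5,0),.1595],83.8); go([*at(17.5,0),.1595],83.8)"
```

```text
t 8.72 r 11.92 th -0.0 z 159.54 F in -0.28 tan 0.60 up 0.18 |F| 0.69 each [0.9, 0.9, 1.0] rot [-2.338e+00 -2.095e+00  1.000e-03]
shift [-0.158 -0.429  0.005] turn [-0.11 -0.06 -0.09] t 8.72 pos [0.5777 0.1928 0.1595]
shift [-0.193 -0.523  0.005] turn [-0.11 -0.06 -0.09] t 8.72 pos [0.5777 0.1928 0.1595]
```

Call:
servo_tool:
  plan:
    - [[-0.03,-0.08,0,0,0,0],[-0.07,-0.18,0,0,0,0],[-0.1,-0.28,0,0,0,0],[-0.13,-0.36,0,0,0,0],[-0.15,-0.4,0,0,0,0],[-0.158,-0.43,0,0,0,0],[-0.158,-0.43,0,0,0,0],[-0.158,-0.43,0,0,0,0]]

```text
time: 9.38
tool_pos: [0.5733, 0.1917, 0.1596]
tcp_rot: [-2.339, -2.095, 0.001]
wrist_force: [-0.4, 0.3, -2.0]
width: 0.216
```

```bash
python3 -c "
from h import *
st(3); go([*at(17.5,0),.1595],83.8)"
```

```text
t 9.48 r 16.46 th -0.0 z 159.58 F in -0.31 tan 0.86 up 0.04 |F| 0.92 each [0.8, 1.6, 0.6] rot [-2.339e+00 -2.095e+00  1.000e-03]
shift [-0.035 -0.098  0.008] turn [-0.11 -0.06 -0.1 ] t 9.48 pos [0.5733 0.1917 0.1596]
```

Call:
servo_tool:
  plan:
    - [[-0.01,-0.03,0,0,0,0],[-0.02,-0.06,0,0,0,0],[-0.035,-0.1,0.01,0,0,0],[-0.035,-0.1,0.01,0,0,0],[-0.035,-0.1,0.01,0,0,0]]

```text
time: 9.9
tool_pos: [0.5726, 0.1915, 0.1597]
tcp_rot: [-2.339, -2.095, -0.0]
wrist_force: [0.7, 0.7, -1.3]
width: 0.211
```

```bash
python3 -c "
from h import *
st(3)"
```

```text
t 10.00 r 17.25 th -0.1 z 159.65 F in 1.19 tan 0.12 up 0.79 |F| 1.43 each [1.3, 2.4, 1.0] rot [-2.339 -2.095 -0.   ]
```

Call:
servo_tool:
  plan:
    - [[-0.01,-0.03,0,0,0,0],[-0.02,-0.05,0,0,0,0],[-0.028,-0.075,0,0,0,0],[-0.028,-0.075,0,0,0,0],[-0.028,-0.075,0,0,0,0],[-0.028,-0.075,0,0,0,0]]

```text
time: 10.5
tool_pos: [0.5719, 0.1914, 0.1598]
tcp_rot: [-2.339, -2.095, -0.001]
wrist_force: [1.4, 0.3, -0.8]
width: 0.209
```

```bash
python3 -c "
from h import *
st(4)"
```

```text
t 10.65 r 17.90 th 0.0 z 159.78 F in 1.50 tan -0.07 up 1.24 |F| 1.95 each [1.8, 1.9, 2.4, 1.9] rot [-2.339e+00 -2.095e+00 -1.000e-03]
```

Call:
servo_tool:
  plan:
    - [[-0.005,-0.015,0.015,0,0,0],[-0.01,-0.03,0.03,0,0,0],[-0.014,-0.04,0.045,0,0,0],[-0.014,-0.04,0.045,0,0,0],[-0.014,-0.04,0.045,0,0,0],[-0.014,-0.04,0.045,0,0,0]]

```text
time: 11.15
tool_pos: [0.5718, 0.1913, 0.1596]
tcp_rot: [-2.339, -2.095, -0.001]
wrist_force: [1.8, 0.9, 0.3]
width: 0.216
```

```bash
python3 -c "
from h import *
st(4)"
```

```text
t 11.30 r 18.07 th -0.1 z 159.55 F in 2.41 tan 0.37 up 2.22 |F| 3.29 each [3.0, 3.2, 4.1, 3.1] rot [-2.339e+00 -2.095e+00 -1.000e-03]
```

```bash
cat >> h.py <<'E'
def arc(dth,r=18.2,z=158.9,n=20,c=(0,0)):
    """c: centre correction, mm along vice x,y"""
    s=bot.read_state();R0=R.from_rotvec(s['tcp_rot']).as_matrix();vx,vy=vax()
    cc=(c[0]*vx+c[1]*vy)*1e-3
    p=s['tool_pos'].copy();p[:2]-=cc;r0,t0=polar(p);z0=p[2]*1e3
    rows=[]
    for k in range(1,n+1):
        f=k/n;g=min(1,k/4)
        q=np.array([*(at(r0+(r-r0)*g,t0+dth*f)+cc),(z0+(z-z0)*g)*1e-3])
        rows.append(R0.T@(q-s['tool_pos'])*100)
    w=R.from_matrix(R0.T@yawR(83.8)).as_rotvec(degrees=True)
    print('turn',w.round(2),'r0 %.2f th0 %.1f'%(r0,t0))
    print('['+', '.join('[%.3f, %.3f, %.3f, 0, 0, 0]'%tuple(np.round(a/0.005)*0.005) for a in rows)+']')
E
python3 -c "
from h import *
st(1);arc(20)"
```

```text
t 11.30 r 18.07 th -0.1 z 159.55 F in 2.26 tan -0.02 up 2.16 |F| 3.13 each [3.1] rot [-2.339e+00 -2.095e+00 -1.000e-03]
turn [-0.02 -0.09 -0.1 ] r0 18.07 th0 -0.1
[[0.030, -0.015, 0.015, 0, 0, 0], [0.055, -0.025, 0.030, 0, 0, 0], [0.085, -0.040, 0.050, 0, 0, 0], [0.115, -0.050, 0.065, 0, 0, 0], [0.145, -0.060, 0.065, 0, 0, 0], [0.175, -0.070, 0.065, 0, 0, 0], [0.210, -0.075, 0.065, 0, 0, 0], [0.240, -0.085, 0.065, 0, 0, 0], [0.270, -0.090, 0.065, 0, 0, 0], [0.300, -0.095, 0.065, 0, 0, 0], [0.335, -0.100, 0.065, 0, 0, 0], [0.365, -0.105, 0.065, 0, 0, 0], [0.395, -0.110, 0.065, 0, 0, 0], [0.425, -0.115, 0.065, 0, 0, 0], [0.460, -0.120, 0.065, 0, 0, 0], [0.490, -0.120, 0.065, 0, 0, 0], [0.520, -0.125, 0.065, 0, 0, 0], [0.555, -0.125, 0.065, 0, 0, 0], [0.585, -0.125, 0.065, 0, 0, 0], [0.615, -0.125, 0.065, 0, 0, 0]]
```

Call:
servo_tool:
  plan:
    - [[0.03,-0.015,0.02,0,0,0],[0.055,-0.025,0.03,0,0,0],[0.085,-0.04,0.05,0,0,0],[0.115,-0.05,0.065,0,0,0],[0.145,-0.06,0.065,0,0,0],[0.175,-0.07,0.065,0,0,0],[0.21,-0.075,0.065,0,0,0],[0.24,-0.085,0.065,0,0,0],[0.27,-0.09,0.065,0,0,0],[0.3,-0.095,0.065,0,0,0],[0.335,-0.1,0.065,0,0,0],[0.365,-0.105,0.065,0,0,0],[0.395,-0.11,0.065,0,0,0],[0.425,-0.115,0.065,0,0,0],[0.46,-0.12,0.065,0,0,0],[0.49,-0.12,0.065,0,0,0],[0.52,-0.125,0.065,0,0,0],[0.555,-0.125,0.065,0,0,0],[0.585,-0.125,0.065,0,0,0],[0.615,-0.125,0.065,0,0,0]]

```text
time: 12.97
tool_pos: [0.5712, 0.1975, 0.1589]
tcp_rot: [-2.339, -2.095, -0.001]
wrist_force: [3.6, -2.6, 1.0]
width: 0.212
```

```bash
python3 -c "
from h import *
st(3);arc(20)"
```

```text
t 13.07 r 18.19 th 20.0 z 158.90 F in 3.53 tan -1.40 up 3.11 |F| 4.91 each [5.1, 4.6, 5.1] rot [-2.339e+00 -2.095e+00 -1.000e-03]
turn [-0.02 -0.09 -0.1 ] r0 18.19 th0 20.0
[[0.030, -0.000, 0.000, 0, 0, 0], [0.065, 0.000, 0.000, 0, 0, 0], [0.095, 0.000, 0.000, 0, 0, 0], [0.125, 0.005, 0.000, 0, 0, 0], [0.160, 0.005, 0.000, 0, 0, 0], [0.190, 0.010, 0.000, 0, 0, 0], [0.220, 0.010, 0.000, 0, 0, 0], [0.255, 0.015, 0.000, 0, 0, 0], [0.285, 0.020, 0.000, 0, 0, 0], [0.315, 0.025, 0.000, 0, 0, 0], [0.345, 0.030, 0.000, 0, 0, 0], [0.380, 0.035, 0.000, 0, 0, 0], [0.410, 0.045, 0.000, 0, 0, 0], [0.440, 0.050, 0.000, 0, 0, 0], [0.470, 0.060, 0.000, 0, 0, 0], [0.500, 0.070, 0.000, 0, 0, 0], [0.530, 0.075, 0.000, 0, 0, 0], [0.565, 0.085, 0.000, 0, 0, 0], [0.595, 0.095, 0.000, 0, 0, 0], [0.625, 0.105, 0.000, 0, 0, 0]]
```

```bash
python3 -c "
from h import *
arc(25,r=18.0)"
```

```text
turn [-0.02 -0.09 -0.1 ] r0 18.19 th0 20.0
[[0.040, 0.005, 0.000, 0, 0, 0], [0.080, 0.010, 0.000, 0, 0, 0], [0.120, 0.020, 0.000, 0, 0, 0], [0.155, 0.025, 0.000, 0, 0, 0], [0.195, 0.030, 0.000, 0, 0, 0], [0.235, 0.035, 0.000, 0, 0, 0], [0.275, 0.040, 0.000, 0, 0, 0], [0.315, 0.045, 0.000, 0, 0, 0], [0.350, 0.050, 0.000, 0, 0, 0], [0.390, 0.060, 0.000, 0, 0, 0], [0.430, 0.070, 0.000, 0, 0, 0], [0.465, 0.080, 0.000, 0, 0, 0], [0.505, 0.090, 0.000, 0, 0, 0], [0.540, 0.100, 0.000, 0, 0, 0], [0.580, 0.110, 0.000, 0, 0, 0], [0.615, 0.125, 0.000, 0, 0, 0], [0.655, 0.140, 0.000, 0, 0, 0], [0.690, 0.155, 0.000, 0, 0, 0], [0.725, 0.170, 0.000, 0, 0, 0], [0.760, 0.185, 0.000, 0, 0, 0]]
```

Call:
servo_tool:
  plan:
    - [[0.04,0.005,0,0,0,0],[0.08,0.01,0,0,0,0],[0.12,0.02,0,0,0,0],[0.155,0.025,0,0,0,0],[0.195,0.03,0,0,0,0],[0.235,0.035,0,0,0,0],[0.275,0.04,0,0,0,0],[0.315,0.045,0,0,0,0],[0.35,0.05,0,0,0,0],[0.39,0.06,0,0,0,0],[0.43,0.07,0,0,0,0],[0.465,0.08,0,0,0,0],[0.505,0.09,0,0,0,0],[0.54,0.1,0,0,0,0],[0.58,0.11,0,0,0,0],[0.615,0.125,0,0,0,0],[0.655,0.14,0,0,0,0],[0.69,0.155,0,0,0,0],[0.725,0.17,0,0,0,0],[0.76,0.185,0,0,0,0]]

```text
time: 14.73
tool_pos: [0.5736, 0.205, 0.1587]
tcp_rot: [-2.339, -2.095, -0.001]
wrist_force: [1.3, -3.7, 1.5]
width: 0.214
```

```bash
python3 -c "
from h import *
st(3);arc(25,r=18.0)"
```

```text
t 14.83 r 18.17 th 45.0 z 158.78 F in 2.54 tan -1.71 up 2.94 |F| 4.25 each [5.0, 3.7, 4.1] rot [-2.339e+00 -2.095e+00 -1.000e-03]
turn [-0.04 -0.09 -0.1 ] r0 18.17 th0 45.0
[[0.035, 0.020, -0.005, 0, 0, 0], [0.065, 0.040, -0.005, 0, 0, 0], [0.100, 0.065, -0.010, 0, 0, 0], [0.135, 0.085, -0.010, 0, 0, 0], [0.165, 0.105, -0.010, 0, 0, 0], [0.200, 0.130, -0.010, 0, 0, 0], [0.235, 0.150, -0.010, 0, 0, 0], [0.265, 0.170, -0.010, 0, 0, 0], [0.295, 0.195, -0.010, 0, 0, 0], [0.330, 0.215, -0.010, 0, 0, 0], [0.360, 0.240, -0.010, 0, 0, 0], [0.390, 0.265, -0.010, 0, 0, 0], [0.420, 0.290, -0.010, 0, 0, 0], [0.450, 0.315, -0.010, 0, 0, 0], [0.480, 0.345, -0.010, 0, 0, 0], [0.505, 0.370, -0.010, 0, 0, 0], [0.535, 0.400, -0.010, 0, 0, 0], [0.560, 0.430, -0.010, 0, 0, 0], [0.590, 0.455, -0.010, 0, 0, 0], [0.615, 0.485, -0.010, 0, 0, 0]]
```

```bash
python3 -c "
from h import *
arc(25,r=17.7,c=(0,.8))"
```

```text
turn [-0.04 -0.09 -0.1 ] r0 17.61 th0 43.2
[[0.035, 0.015, -0.005, 0, 0, 0], [0.070, 0.025, -0.005, 0, 0, 0], [0.110, 0.040, -0.010, 0, 0, 0], [0.145, 0.060, -0.010, 0, 0, 0], [0.175, 0.075, -0.010, 0, 0, 0], [0.210, 0.095, -0.010, 0, 0, 0], [0.245, 0.115, -0.010, 0, 0, 0], [0.275, 0.135, -0.010, 0, 0, 0], [0.310, 0.160, -0.010, 0, 0, 0], [0.340, 0.180, -0.010, 0, 0, 0], [0.370, 0.200, -0.010, 0, 0, 0], [0.400, 0.225, -0.010, 0, 0, 0], [0.430, 0.250, -0.010, 0, 0, 0], [0.460, 0.275, -0.010, 0, 0, 0], [0.490, 0.300, -0.010, 0, 0, 0], [0.520, 0.325, -0.010, 0, 0, 0], [0.550, 0.350, -0.010, 0, 0, 0], [0.575, 0.380, -0.010, 0, 0, 0], [0.600, 0.405, -0.010, 0, 0, 0], [0.630, 0.435, -0.010, 0, 0, 0]]
```

Call:
servo_tool:
  plan:
    - [[0.035,0.015,-0.005,0,0,0],[0.07,0.025,-0.005,0,0,0],[0.11,0.04,-0.01,0,0,0],[0.145,0.06,-0.01,0,0,0],[0.175,0.075,-0.01,0,0,0],[0.21,0.095,-0.01,0,0,0],[0.245,0.115,-0.01,0,0,0],[0.275,0.135,-0.01,0,0,0],[0.31,0.16,-0.01,0,0,0],[0.34,0.18,-0.01,0,0,0],[0.37,0.2,-0.01,0,0,0],[0.4,0.225,-0.01,0,0,0],[0.43,0.25,-0.01,0,0,0],[0.46,0.275,-0.01,0,0,0],[0.49,0.3,-0.01,0,0,0],[0.52,0.325,-0.01,0,0,0],[0.55,0.35,-0.01,0,0,0],[0.575,0.38,-0.01,0,0,0],[0.6,0.405,-0.01,0,0,0],[0.63,0.435,-0.01,0,0,0]]

```text
time: 16.5
tool_pos: [0.5786, 0.2109, 0.1588]
tcp_rot: [-2.339, -2.095, -0.001]
wrist_force: [0.6, -2.5, 0.6]
width: 0.217
```

```bash
python3 -c "
from h import *
st(3);arc(27,r=17.7,c=(0,.8))"
```

```text
t 16.60 r 18.58 th 69.5 z 158.82 F in 1.99 tan -1.61 up 2.72 |F| 3.73 each [3.3, 3.9, 4.1] rot [-2.339e+00 -2.095e+00 -1.000e-03]
turn [-0.04 -0.11 -0.1 ] r0 17.83 th0 68.6
[[0.025, 0.035, -0.000, 0, 0, 0], [0.050, 0.070, -0.005, 0, 0, 0], [0.075, 0.105, -0.005, 0, 0, 0], [0.095, 0.140, -0.010, 0, 0, 0], [0.120, 0.170, -0.010, 0, 0, 0], [0.145, 0.205, -0.010, 0, 0, 0], [0.165, 0.240, -0.010, 0, 0, 0], [0.185, 0.275, -0.010, 0, 0, 0], [0.210, 0.315, -0.010, 0, 0, 0], [0.230, 0.350, -0.010, 0, 0, 0], [0.250, 0.385, -0.010, 0, 0, 0], [0.265, 0.425, -0.010, 0, 0, 0], [0.285, 0.460, -0.010, 0, 0, 0], [0.300, 0.500, -0.010, 0, 0, 0], [0.315, 0.540, -0.010, 0, 0, 0], [0.330, 0.580, -0.010, 0, 0, 0], [0.345, 0.615, -0.010, 0, 0, 0], [0.355, 0.655, -0.010, 0, 0, 0], [0.370, 0.695, -0.010, 0, 0, 0], [0.380, 0.735, -0.010, 0, 0, 0]]
```

```bash
python3 -c "
from h import *
arc(28,r=18.65,z=158.7,c=(1.2,.3))"
```

```text
turn [-0.04 -0.11 -0.1 ] r0 18.76 th0 65.8
[[0.030, 0.035, 0.005, 0, 0, 0], [0.060, 0.070, 0.005, 0, 0, 0], [0.085, 0.105, 0.010, 0, 0, 0], [0.115, 0.145, 0.010, 0, 0, 0], [0.140, 0.180, 0.010, 0, 0, 0], [0.170, 0.215, 0.010, 0, 0, 0], [0.195, 0.255, 0.010, 0, 0, 0], [0.220, 0.290, 0.010, 0, 0, 0], [0.245, 0.330, 0.010, 0, 0, 0], [0.270, 0.370, 0.010, 0, 0, 0], [0.290, 0.410, 0.010, 0, 0, 0], [0.315, 0.450, 0.010, 0, 0, 0], [0.335, 0.490, 0.010, 0, 0, 0], [0.355, 0.530, 0.010, 0, 0, 0], [0.375, 0.570, 0.010, 0, 0, 0], [0.390, 0.615, 0.010, 0, 0, 0], [0.405, 0.655, 0.010, 0, 0, 0], [0.425, 0.700, 0.010, 0, 0, 0], [0.435, 0.740, 0.010, 0, 0, 0], [0.450, 0.785, 0.010, 0, 0, 0]]
```

Call:
servo_tool:
  plan:
    - [[0.03,0.035,0.005,0,0,0],[0.06,0.07,0.005,0,0,0],[0.085,0.105,0.01,0,0,0],[0.115,0.145,0.01,0,0,0],[0.14,0.18,0.01,0,0,0],[0.17,0.215,0.01,0,0,0],[0.195,0.255,0.01,0,0,0],[0.22,0.29,0.01,0,0,0],[0.245,0.33,0.01,0,0,0],[0.27,0.37,0.01,0,0,0],[0.29,0.41,0.01,0,0,0],[0.315,0.45,0.01,0,0,0],[0.335,0.49,0.01,0,0,0],[0.355,0.53,0.01,0,0,0],[0.375,0.57,0.01,0,0,0],[0.39,0.615,0.01,0,0,0],[0.405,0.655,0.01,0,0,0],[0.425,0.7,0.01,0,0,0],[0.435,0.74,0.01,0,0,0],[0.45,0.785,0.01,0,0,0]]

```text
time: 18.27
tool_pos: [0.5869, 0.2146, 0.1587]
tcp_rot: [-2.339, -2.095, -0.001]
wrist_force: [-1.5, -3.1, 0.9]
width: 0.21
```

```bash
python3 -c "
from h import *
st(3);arc(27,r=18.65,z=158.7,c=(1.2,.3))"
```

```text
t 18.37 r 19.05 th 97.4 z 158.71 F in 2.63 tan -1.67 up 2.99 |F| 4.31 each [4.4, 4.7, 3.9] rot [-2.339e+00 -2.095e+00 -1.000e-03]
turn [-0.05 -0.11 -0.1 ] r0 18.63 th0 93.8
[[0.010, 0.040, 0.000, 0, 0, 0], [0.025, 0.085, 0.000, 0, 0, 0], [0.035, 0.125, 0.000, 0, 0, 0], [0.045, 0.170, 0.000, 0, 0, 0], [0.050, 0.215, 0.000, 0, 0, 0], [0.060, 0.255, 0.000, 0, 0, 0], [0.065, 0.300, 0.000, 0, 0, 0], [0.070, 0.345, 0.000, 0, 0, 0], [0.075, 0.390, 0.000, 0, 0, 0], [0.075, 0.430, 0.000, 0, 0, 0], [0.075, 0.475, 0.000, 0, 0, 0], [0.080, 0.520, 0.000, 0, 0, 0], [0.080, 0.565, 0.000, 0, 0, 0], [0.075, 0.605, 0.000, 0, 0, 0], [0.075, 0.650, 0.000, 0, 0, 0], [0.070, 0.695, 0.000, 0, 0, 0], [0.065, 0.740, 0.000, 0, 0, 0], [0.060, 0.780, 0.000, 0, 0, 0], [0.055, 0.825, 0.000, 0, 0, 0], [0.045, 0.870, 0.000, 0, 0, 0]]
```

Call:
servo_tool:
  plan:
    - [[0.01,0.04,0,0,0,0],[0.025,0.085,0,0,0,0],[0.035,0.125,0,0,0,0],[0.045,0.17,0,0,0,0],[0.05,0.215,0,0,0,0],[0.06,0.255,0,0,0,0],[0.065,0.3,0,0,0,0],[0.07,0.345,0,0,0,0],[0.075,0.39,0,0,0,0],[0.075,0.43,0,0,0,0],[0.075,0.475,0,0,0,0],[0.08,0.52,0,0,0,0],[0.08,0.565,0,0,0,0],[0.075,0.605,0,0,0,0],[0.075,0.65,0,0,0,0],[0.07,0.695,0,0,0,0],[0.065,0.74,0,0,0,0],[0.06,0.78,0,0,0,0],[0.055,0.825,0,0,0,0],[0.045,0.87,0,0,0,0]]

```text
time: 20.03
tool_pos: [0.5957, 0.2141, 0.1587]
tcp_rot: [-2.339, -2.095, -0.001]
wrist_force: [-3.9, -3.3, 2.7]
width: 0.215
```

```bash
python3 -c "
from h import *
st(3);arc(27,r=18.65,z=158.7,c=(1.2,.3))"
```

```text
t 20.13 r 19.54 th 124.0 z 158.72 F in 3.77 tan -2.25 up 3.70 |F| 5.75 each [6.8, 5.1, 5.4] rot [-2.339e+00 -2.095e+00 -2.000e-03]
turn [-0.02 -0.1  -0.1 ] r0 18.64 th0 121.5
[[-0.010, 0.045, 0.000, 0, 0, 0], [-0.020, 0.085, 0.000, 0, 0, 0], [-0.030, 0.130, 0.000, 0, 0, 0], [-0.040, 0.170, 0.000, 0, 0, 0], [-0.055, 0.215, 0.000, 0, 0, 0], [-0.070, 0.255, 0.000, 0, 0, 0], [-0.085, 0.295, 0.000, 0, 0, 0], [-0.100, 0.335, 0.000, 0, 0, 0], [-0.115, 0.375, 0.000, 0, 0, 0], [-0.135, 0.415, 0.000, 0, 0, 0], [-0.155, 0.455, 0.000, 0, 0, 0], [-0.175, 0.495, 0.000, 0, 0, 0], [-0.195, 0.535, 0.000, 0, 0, 0], [-0.215, 0.575, 0.000, 0, 0, 0], [-0.235, 0.610, 0.000, 0, 0, 0], [-0.260, 0.650, 0.000, 0, 0, 0], [-0.285, 0.685, 0.000, 0, 0, 0], [-0.310, 0.720, 0.000, 0, 0, 0], [-0.335, 0.755, 0.000, 0, 0, 0], [-0.365, 0.790, 0.000, 0, 0, 0]]
```

```bash
cat > fit.py <<'E'
import numpy as np,sys
D=np.array(eval(sys.argv[1]));t=np.radians(D[:,0]);e=D[:,1]-D[:,2]-D[:,3]/3.35
A=np.c_[np.ones_like(t),-np.cos(t),np.sin(t)];x,*_=np.linalg.lstsq(A,e,rcond=None)
print('e0 %.2f cx %.2f cy %.2f'%tuple(x),'res',(e-A@x).round(2),'r for z158.7 F4.2: %.2f'%(158.7+x[0]+1.25),'d_und at158.7 %.2f'%(158.7+x[0]-16))
E
python3 fit.py "[(0,18.07,159.55,3.29),(20,18.19,158.9,4.91),(45,18.17,158.78,4.25),(69.5,18.58,158.82,3.73),(97.4,19.05,158.71,4.31),(124,19.54,158.72,5.75)]"
```

```text
e0 -141.81 cx 0.67 cy 0.71 res [ 0.02  0.02 -0.1   0.03  0.07 -0.05] r for z158.7 F4.2: 18.14 d_und at158.7 0.89
```

```bash
python3 -c "
from h import *
arc(27,r=18.2,z=158.8,c=(.67,.71))"
```

```text
turn [-0.02 -0.1  -0.1 ] r0 18.58 th0 123.5
[[-0.020, 0.040, -0.000, 0, 0, 0], [-0.040, 0.080, -0.005, 0, 0, 0], [-0.060, 0.120, -0.005, 0, 0, 0], [-0.085, 0.155, -0.010, 0, 0, 0], [-0.100, 0.195, -0.010, 0, 0, 0], [-0.115, 0.235, -0.010, 0, 0, 0], [-0.130, 0.275, -0.010, 0, 0, 0], [-0.145, 0.315, -0.010, 0, 0, 0], [-0.165, 0.355, -0.010, 0, 0, 0], [-0.185, 0.395, -0.010, 0, 0, 0], [-0.205, 0.430, -0.010, 0, 0, 0], [-0.225, 0.470, -0.010, 0, 0, 0], [-0.245, 0.505, -0.010, 0, 0, 0], [-0.265, 0.545, -0.010, 0, 0, 0], [-0.290, 0.580, -0.010, 0, 0, 0], [-0.315, 0.615, -0.010, 0, 0, 0], [-0.340, 0.650, -0.010, 0, 0, 0], [-0.365, 0.685, -0.010, 0, 0, 0], [-0.390, 0.715, -0.010, 0, 0, 0], [-0.420, 0.750, -0.010, 0, 0, 0]]
```

Call:
servo_tool:
  plan:
    - [[-0.02,0.04,0,0,0,0],[-0.04,0.08,-0.005,0,0,0],[-0.06,0.12,-0.005,0,0,0],[-0.085,0.155,-0.01,0,0,0],[-0.1,0.195,-0.01,0,0,0],[-0.115,0.235,-0.01,0,0,0],[-0.13,0.275,-0.01,0,0,0],[-0.145,0.315,-0.01,0,0,0],[-0.165,0.355,-0.01,0,0,0],[-0.185,0.395,-0.01,0,0,0],[-0.205,0.43,-0.01,0,0,0],[-0.225,0.47,-0.01,0,0,0],[-0.245,0.505,-0.01,0,0,0],[-0.265,0.545,-0.01,0,0,0],[-0.29,0.58,-0.01,0,0,0],[-0.315,0.615,-0.01,0,0,0],[-0.34,0.65,-0.01,0,0,0],[-0.365,0.685,-0.01,0,0,0],[-0.39,0.715,-0.01,0,0,0],[-0.42,0.75,-0.01,0,0,0]]

```text
time: 21.8
tool_pos: [0.603, 0.2092, 0.1588]
tcp_rot: [-2.339, -2.095, -0.002]
wrist_force: [-2.2, -0.4, 1.1]
width: 0.213
```

```bash
python3 -c "
from h import *
st(3);arc(27,r=18.2,z=158.8,c=(.67,.71))"
```

```text
t 21.90 r 19.24 th 150.0 z 158.86 F in 2.57 tan -1.38 up 2.79 |F| 4.04 each [3.8, 4.1, 4.3] rot [-2.339e+00 -2.095e+00 -2.000e-03]
turn [-0.01 -0.11 -0.09] r0 18.31 th0 150.9
[[-0.030, 0.030, 0.000, 0, 0, 0], [-0.060, 0.060, 0.005, 0, 0, 0], [-0.095, 0.090, 0.005, 0, 0, 0], [-0.125, 0.120, 0.005, 0, 0, 0], [-0.155, 0.145, 0.005, 0, 0, 0], [-0.190, 0.175, 0.005, 0, 0, 0], [-0.220, 0.205, 0.005, 0, 0, 0], [-0.255, 0.230, 0.005, 0, 0, 0], [-0.290, 0.255, 0.005, 0, 0, 0], [-0.325, 0.285, 0.005, 0, 0, 0], [-0.360, 0.310, 0.005, 0, 0, 0], [-0.395, 0.330, 0.005, 0, 0, 0], [-0.430, 0.355, 0.005, 0, 0, 0], [-0.465, 0.375, 0.005, 0, 0, 0], [-0.505, 0.400, 0.005, 0, 0, 0], [-0.540, 0.420, 0.005, 0, 0, 0], [-0.580, 0.440, 0.005, 0, 0, 0], [-0.620, 0.455, 0.005, 0, 0, 0], [-0.655, 0.475, 0.005, 0, 0, 0], [-0.695, 0.490, 0.005, 0, 0, 0]]
```

4.0 N, as modelled, so I'll continue the arc.

Call:
servo_tool:
  plan:
    - [[-0.03,0.03,0,0,0,0],[-0.06,0.06,0.005,0,0,0],[-0.095,0.09,0.005,0,0,0],[-0.125,0.12,0.005,0,0,0],[-0.155,0.145,0.005,0,0,0],[-0.19,0.175,0.005,0,0,0],[-0.22,0.205,0.005,0,0,0],[-0.255,0.23,0.005,0,0,0],[-0.29,0.255,0.005,0,0,0],[-0.325,0.285,0.005,0,0,0],[-0.36,0.31,0.005,0,0,0],[-0.395,0.33,0.005,0,0,0],[-0.43,0.355,0.005,0,0,0],[-0.465,0.375,0.005,0,0,0],[-0.505,0.4,0.005,0,0,0],[-0.54,0.42,0.005,0,0,0],[-0.58,0.44,0.005,0,0,0],[-0.62,0.455,0.005,0,0,0],[-0.655,0.475,0.005,0,0,0],[-0.695,0.49,0.005,0,0,0]]

```text
time: 23.57
tool_pos: [0.6073, 0.2016, 0.1588]
tcp_rot: [-2.339, -2.095, -0.002]
wrist_force: [-2.8, 0.8, 1.2]
width: 0.211
```

```bash
python3 -c "
from h import *
st(3);arc(27,r=18.2,z=158.8,c=(.67,.71))"
```

```text
t 23.67 r 18.97 th 176.2 z 158.85 F in 2.02 tan -1.66 up 2.72 |F| 3.78 each [4.4, 3.2, 3.7] rot [-2.339e+00 -2.095e+00 -2.000e-03]
turn [ 0.  -0.1 -0.1] r0 18.26 th0 178.2
[[-0.040, 0.015, 0.000, 0, 0, 0], [-0.080, 0.025, 0.000, 0, 0, 0], [-0.125, 0.040, 0.005, 0, 0, 0], [-0.165, 0.050, 0.005, 0, 0, 0], [-0.205, 0.065, 0.005, 0, 0, 0], [-0.245, 0.075, 0.005, 0, 0, 0], [-0.290, 0.085, 0.005, 0, 0, 0], [-0.330, 0.090, 0.005, 0, 0, 0], [-0.375, 0.100, 0.005, 0, 0, 0], [-0.415, 0.105, 0.005, 0, 0, 0], [-0.455, 0.115, 0.005, 0, 0, 0], [-0.500, 0.120, 0.005, 0, 0, 0], [-0.545, 0.120, 0.005, 0, 0, 0], [-0.585, 0.125, 0.005, 0, 0, 0], [-0.630, 0.125, 0.005, 0, 0, 0], [-0.670, 0.125, 0.005, 0, 0, 0], [-0.715, 0.125, 0.005, 0, 0, 0], [-0.755, 0.125, 0.005, 0, 0, 0], [-0.800, 0.125, 0.005, 0, 0, 0], [-0.845, 0.120, 0.005, 0, 0, 0]]
```

Call:
servo_tool:
  plan:
    - [[-0.04,0.015,0,0,0,0],[-0.08,0.03,0,0,0,0],[-0.125,0.045,0.005,0,0,0],[-0.165,0.055,0.005,0,0,0],[-0.205,0.07,0.005,0,0,0],[-0.245,0.08,0.005,0,0,0],[-0.29,0.09,0.005,0,0,0],[-0.33,0.095,0.005,0,0,0],[-0.375,0.105,0.005,0,0,0],[-0.415,0.11,0.005,0,0,0],[-0.455,0.12,0.005,0,0,0],[-0.5,0.125,0.005,0,0,0],[-0.545,0.125,0.005,0,0,0],[-0.585,0.13,0.005,0,0,0],[-0.63,0.13,0.005,0,0,0],[-0.67,0.13,0.005,0,0,0],[-0.715,0.13,0.005,0,0,0],[-0.755,0.13,0.005,0,0,0],[-0.8,0.13,0.005,0,0,0],[-0.845,0.125,0.005,0,0,0]]

```text
time: 25.33
tool_pos: [0.6078, 0.1929, 0.1588]
tcp_rot: [-2.339, -2.095, -0.002]
wrist_force: [-1.1, 1.7, 0.0]
width: 0.211
```

```bash
python3 -c "
from h import *
st(3);arc(27,r=18.25,z=158.8,c=(.67,.71))"
```

```text
t 25.43 r 18.66 th -156.8 z 158.75 F in 1.83 tan -1.18 up 1.82 |F| 2.84 each [3.0, 2.8, 2.8] rot [-2.340e+00 -2.095e+00 -2.000e-03]
turn [ 0.01 -0.09 -0.1 ] r0 18.35 th0 -153.9
[[-0.045, -0.005, -0.000, 0, 0, 0], [-0.085, -0.015, -0.005, 0, 0, 0], [-0.125, -0.025, -0.005, 0, 0, 0], [-0.170, -0.035, -0.005, 0, 0, 0], [-0.210, -0.045, -0.005, 0, 0, 0], [-0.255, -0.055, -0.005, 0, 0, 0], [-0.295, -0.065, -0.005, 0, 0, 0], [-0.335, -0.075, -0.005, 0, 0, 0], [-0.375, -0.090, -0.005, 0, 0, 0], [-0.420, -0.105, -0.005, 0, 0, 0], [-0.460, -0.120, -0.005, 0, 0, 0], [-0.500, -0.135, -0.005, 0, 0, 0], [-0.540, -0.150, -0.005, 0, 0, 0], [-0.575, -0.170, -0.005, 0, 0, 0], [-0.615, -0.185, -0.005, 0, 0, 0], [-0.655, -0.205, -0.005, 0, 0, 0], [-0.690, -0.225, -0.005, 0, 0, 0], [-0.730, -0.245, -0.005, 0, 0, 0], [-0.765, -0.270, -0.005, 0, 0, 0], [-0.805, -0.290, -0.005, 0, 0, 0]]
```

```bash
python3 fit.py "[(0,18.07,159.55,3.29),(20,18.19,158.9,4.91),(45,18.17,158.78,4.25),(69.5,18.58,158.82,3.73),(97.4,19.05,158.71,4.31),(124,19.54,158.72,5.75),(150,19.24,158.86,4.04),(176.2,18.97,158.85,3.78),(203.2,18.66,158.75,2.84)]"; python3 -c "
from h import *
arc(27,r=18.5,z=158.6,c=(.8,.55))"
```

```text
e0 -141.64 cx 0.75 cy 0.47 res [-0.07  0.   -0.05  0.1   0.12 -0.07 -0.08 -0.15  0.19] r for z158.7 F4.2: 18.31 d_und at158.7 1.06
turn [ 0.01 -0.09 -0.1 ] r0 18.16 th0 -154.2
[[-0.045, 0.005, 0.005, 0, 0, 0], [-0.085, 0.005, 0.005, 0, 0, 0], [-0.130, 0.010, 0.010, 0, 0, 0], [-0.175, 0.010, 0.015, 0, 0, 0], [-0.220, -0.000, 0.015, 0, 0, 0], [-0.260, -0.010, 0.015, 0, 0, 0], [-0.305, -0.020, 0.015, 0, 0, 0], [-0.345, -0.030, 0.015, 0, 0, 0], [-0.385, -0.045, 0.015, 0, 0, 0], [-0.430, -0.060, 0.015, 0, 0, 0], [-0.470, -0.075, 0.015, 0, 0, 0], [-0.510, -0.090, 0.015, 0, 0, 0], [-0.550, -0.105, 0.015, 0, 0, 0], [-0.590, -0.125, 0.015, 0, 0, 0], [-0.630, -0.140, 0.015, 0, 0, 0], [-0.670, -0.160, 0.015, 0, 0, 0], [-0.705, -0.180, 0.015, 0, 0, 0], [-0.745, -0.205, 0.015, 0, 0, 0], [-0.785, -0.225, 0.015, 0, 0, 0], [-0.820, -0.250, 0.015, 0, 0, 0]]
```

Call:
servo_tool:
  plan:
    - [[-0.045,0.005,0.005,0,0,0],[-0.085,0.005,0.005,0,0,0],[-0.13,0.01,0.01,0,0,0],[-0.175,0.01,0.015,0,0,0],[-0.22,0,0.015,0,0,0],[-0.26,-0.01,0.015,0,0,0],[-0.305,-0.02,0.015,0,0,0],[-0.345,-0.03,0.015,0,0,0],[-0.385,-0.045,0.015,0,0,0],[-0.43,-0.06,0.015,0,0,0],[-0.47,-0.075,0.015,0,0,0],[-0.51,-0.09,0.015,0,0,0],[-0.55,-0.105,0.015,0,0,0],[-0.59,-0.125,0.015,0,0,0],[-0.63,-0.14,0.015,0,0,0],[-0.67,-0.16,0.015,0,0,0],[-0.705,-0.18,0.015,0,0,0],[-0.745,-0.205,0.015,0,0,0],[-0.785,-0.225,0.015,0,0,0],[-0.82,-0.25,0.015,0,0,0]]

```text
time: 27.1
tool_pos: [0.6044, 0.1849, 0.1587]
tcp_rot: [-2.34, -2.095, -0.002]
wrist_force: [-1.5, 2.4, 1.6]
width: 0.213
```

```bash
python3 -c "
from h import *
st(3);arc(27,r=18.45,z=158.7,c=(.8,.55))"
```

```text
t 27.20 r 18.54 th -129.9 z 158.64 F in 3.08 tan -1.38 up 3.40 |F| 4.79 each [4.7, 4.9, 4.8] rot [-2.339e+00 -2.096e+00 -2.000e-03]
turn [ 0.01 -0.08 -0.09] r0 18.47 th0 -126.9
[[-0.035, -0.025, -0.000, 0, 0, 0], [-0.070, -0.050, -0.005, 0, 0, 0], [-0.105, -0.075, -0.005, 0, 0, 0], [-0.140, -0.105, -0.005, 0, 0, 0], [-0.175, -0.130, -0.005, 0, 0, 0], [-0.205, -0.160, -0.005, 0, 0, 0], [-0.240, -0.185, -0.005, 0, 0, 0], [-0.270, -0.215, -0.005, 0, 0, 0], [-0.305, -0.245, -0.005, 0, 0, 0], [-0.335, -0.280, -0.005, 0, 0, 0], [-0.365, -0.310, -0.005, 0, 0, 0], [-0.390, -0.340, -0.005, 0, 0, 0], [-0.420, -0.375, -0.005, 0, 0, 0], [-0.445, -0.410, -0.005, 0, 0, 0], [-0.475, -0.445, -0.005, 0, 0, 0], [-0.500, -0.480, -0.005, 0, 0, 0], [-0.525, -0.515, -0.005, 0, 0, 0], [-0.550, -0.550, -0.005, 0, 0, 0], [-0.570, -0.590, -0.005, 0, 0, 0], [-0.595, -0.625, -0.005, 0, 0, 0]]
```

```bash
python3 -c "
from h import *
arc(27,r=18.3,z=158.7,c=(.75,.47))"
```

```text
turn [ 0.01 -0.08 -0.09] r0 18.44 th0 -127.1
[[-0.035, -0.025, -0.000, 0, 0, 0], [-0.070, -0.055, -0.005, 0, 0, 0], [-0.100, -0.080, -0.005, 0, 0, 0], [-0.135, -0.110, -0.005, 0, 0, 0], [-0.165, -0.140, -0.005, 0, 0, 0], [-0.200, -0.165, -0.005, 0, 0, 0], [-0.230, -0.195, -0.005, 0, 0, 0], [-0.265, -0.225, -0.005, 0, 0, 0], [-0.295, -0.255, -0.005, 0, 0, 0], [-0.325, -0.285, -0.005, 0, 0, 0], [-0.355, -0.315, -0.005, 0, 0, 0], [-0.385, -0.350, -0.005, 0, 0, 0], [-0.410, -0.380, -0.005, 0, 0, 0], [-0.440, -0.415, -0.005, 0, 0, 0], [-0.465, -0.450, -0.005, 0, 0, 0], [-0.490, -0.480, -0.005, 0, 0, 0], [-0.515, -0.520, -0.005, 0, 0, 0], [-0.540, -0.555, -0.005, 0, 0, 0], [-0.565, -0.590, -0.005, 0, 0, 0], [-0.585, -0.625, -0.005, 0, 0, 0]]
```

Call:
servo_tool:
  plan:
    - [[-0.035,-0.025,0,0,0,0],[-0.07,-0.055,-0.005,0,0,0],[-0.1,-0.08,-0.005,0,0,0],[-0.135,-0.11,-0.005,0,0,0],[-0.165,-0.14,-0.005,0,0,0],[-0.2,-0.165,-0.005,0,0,0],[-0.23,-0.195,-0.005,0,0,0],[-0.265,-0.225,-0.005,0,0,0],[-0.295,-0.255,-0.005,0,0,0],[-0.325,-0.285,-0.005,0,0,0],[-0.355,-0.315,-0.005,0,0,0],[-0.385,-0.35,-0.005,0,0,0],[-0.41,-0.38,-0.005,0,0,0],[-0.44,-0.415,-0.005,0,0,0],[-0.465,-0.45,-0.005,0,0,0],[-0.49,-0.48,-0.005,0,0,0],[-0.515,-0.52,-0.005,0,0,0],[-0.54,-0.555,-0.005,0,0,0],[-0.565,-0.59,-0.005,0,0,0],[-0.585,-0.625,-0.005,0,0,0]]

```text
time: 28.87
tool_pos: [0.5974, 0.1795, 0.1586]
tcp_rot: [-2.34, -2.096, -0.002]
wrist_force: [1.0, 1.9, 0.2]
width: 0.217
```

```bash
python3 -c "
from h import *
st(3);arc(27,r=18.35,z=158.7,c=(.75,.47))"
```

```text
t 28.97 r 18.08 th -102.3 z 158.66 F in 1.40 tan -1.00 up 2.12 |F| 2.72 each [3.1, 2.1, 3.1] rot [-2.340e+00 -2.096e+00 -1.000e-03]
turn [-0.   -0.07 -0.1 ] r0 18.40 th0 -99.7
[[-0.020, -0.040, -0.000, 0, 0, 0], [-0.040, -0.075, -0.000, 0, 0, 0], [-0.060, -0.115, -0.005, 0, 0, 0], [-0.075, -0.155, -0.005, 0, 0, 0], [-0.090, -0.195, -0.005, 0, 0, 0], [-0.110, -0.235, -0.005, 0, 0, 0], [-0.125, -0.275, -0.005, 0, 0, 0], [-0.140, -0.315, -0.005, 0, 0, 0], [-0.155, -0.360, -0.005, 0, 0, 0], [-0.165, -0.400, -0.005, 0, 0, 0], [-0.180, -0.440, -0.005, 0, 0, 0], [-0.190, -0.480, -0.005, 0, 0, 0], [-0.200, -0.525, -0.005, 0, 0, 0], [-0.205, -0.565, -0.005, 0, 0, 0], [-0.215, -0.610, -0.005, 0, 0, 0], [-0.220, -0.650, -0.005, 0, 0, 0], [-0.225, -0.695, -0.005, 0, 0, 0], [-0.230, -0.740, -0.005, 0, 0, 0], [-0.235, -0.780, -0.005, 0, 0, 0], [-0.240, -0.825, -0.005, 0, 0, 0]]
```

```bash
python3 -c "
from h import *
arc(27,r=18.7,z=158.6,c=(.75,.47))"
```

```text
turn [-0.   -0.07 -0.1 ] r0 18.40 th0 -99.7
[[-0.030, -0.035, 0.000, 0, 0, 0], [-0.055, -0.070, 0.005, 0, 0, 0], [-0.080, -0.105, 0.005, 0, 0, 0], [-0.105, -0.140, 0.005, 0, 0, 0], [-0.125, -0.180, 0.005, 0, 0, 0], [-0.140, -0.225, 0.005, 0, 0, 0], [-0.155, -0.265, 0.005, 0, 0, 0], [-0.170, -0.305, 0.005, 0, 0, 0], [-0.185, -0.345, 0.005, 0, 0, 0], [-0.200, -0.390, 0.005, 0, 0, 0], [-0.210, -0.430, 0.005, 0, 0, 0], [-0.220, -0.475, 0.005, 0, 0, 0], [-0.230, -0.515, 0.005, 0, 0, 0], [-0.240, -0.560, 0.005, 0, 0, 0], [-0.250, -0.605, 0.005, 0, 0, 0], [-0.255, -0.645, 0.005, 0, 0, 0], [-0.260, -0.690, 0.005, 0, 0, 0], [-0.265, -0.735, 0.005, 0, 0, 0], [-0.270, -0.780, 0.005, 0, 0, 0], [-0.275, -0.820, 0.005, 0, 0, 0]]
```

Call:
servo_tool:
  plan:
    - [[-0.03,-0.035,0,0,0,0],[-0.055,-0.07,0.005,0,0,0],[-0.08,-0.105,0.005,0,0,0],[-0.105,-0.14,0.005,0,0,0],[-0.125,-0.18,0.005,0,0,0],[-0.14,-0.225,0.005,0,0,0],[-0.155,-0.265,0.005,0,0,0],[-0.17,-0.305,0.005,0,0,0],[-0.185,-0.345,0.005,0,0,0],[-0.2,-0.39,0.005,0,0,0],[-0.21,-0.43,0.005,0,0,0],[-0.22,-0.475,0.005,0,0,0],[-0.23,-0.515,0.005,0,0,0],[-0.24,-0.56,0.005,0,0,0],[-0.25,-0.605,0.005,0,0,0],[-0.255,-0.645,0.005,0,0,0],[-0.26,-0.69,0.005,0,0,0],[-0.265,-0.735,0.005,0,0,0],[-0.27,-0.78,0.005,0,0,0],[-0.275,-0.82,0.005,0,0,0]]

```text
time: 30.63
tool_pos: [0.5889, 0.1777, 0.1587]
tcp_rot: [-2.34, -2.096, -0.002]
wrist_force: [1.1, 3.2, 0.7]
width: 0.216
```

```bash
python3 -c "
from h import *
st(3);arc(27,r=18.65,z=158.6,c=(.75,.47))"
```

```text
t 30.73 r 18.04 th -74.0 z 158.60 F in 2.79 tan -0.50 up 3.11 |F| 4.21 each [4.5, 3.6, 4.7] rot [-2.339e+00 -2.095e+00 -1.000e-03]
turn [-0.02 -0.06 -0.1 ] r0 18.71 th0 -72.2
[[0.000, -0.045, -0.000, 0, 0, 0], [0.000, -0.090, -0.000, 0, 0, 0], [0.005, -0.130, -0.000, 0, 0, 0], [0.005, -0.175, -0.000, 0, 0, 0], [0.010, -0.220, -0.000, 0, 0, 0], [0.015, -0.265, -0.000, 0, 0, 0], [0.020, -0.305, -0.000, 0, 0, 0], [0.025, -0.350, -0.000, 0, 0, 0], [0.030, -0.395, -0.000, 0, 0, 0], [0.040, -0.435, -0.000, 0, 0, 0], [0.050, -0.480, 0.000, 0, 0, 0], [0.060, -0.525, 0.000, 0, 0, 0], [0.070, -0.565, 0.000, 0, 0, 0], [0.080, -0.610, 0.000, 0, 0, 0], [0.095, -0.650, 0.000, 0, 0, 0], [0.105, -0.690, 0.000, 0, 0, 0], [0.120, -0.735, 0.000, 0, 0, 0], [0.140, -0.775, 0.000, 0, 0, 0], [0.155, -0.815, 0.000, 0, 0, 0], [0.175, -0.855, 0.000, 0, 0, 0]]
```

Call:
servo_tool:
  plan:
    - [[0,-0.045,0,0,0,0],[0,-0.09,0,0,0,0],[0.005,-0.13,0,0,0,0],[0.005,-0.175,0,0,0,0],[0.01,-0.22,0,0,0,0],[0.015,-0.265,0,0,0,0],[0.02,-0.305,0,0,0,0],[0.025,-0.35,0,0,0,0],[0.03,-0.395,0,0,0,0],[0.04,-0.435,0,0,0,0],[0.05,-0.48,0,0,0,0],[0.06,-0.525,0,0,0,0],[0.07,-0.565,0,0,0,0],[0.08,-0.61,0,0,0,0],[0.095,-0.65,0,0,0,0],[0.105,-0.69,0,0,0,0],[0.12,-0.735,0,0,0,0],[0.14,-0.775,0,0,0,0],[0.155,-0.815,0,0,0,0],[0.175,-0.855,0,0,0,0]]

```text
time: 32.4
tool_pos: [0.5805, 0.1803, 0.1587]
tcp_rot: [-2.339, -2.096, -0.001]
wrist_force: [3.2, 1.4, 2.0]
width: 0.208
```

```bash
python3 -c "
from h import *
st(3);arc(27,r=18.6,z=158.6,c=(.75,.47))"
```

```text
t 32.50 r 17.75 th -45.6 z 158.69 F in 3.19 tan -1.12 up 3.39 |F| 4.78 each [5.2, 4.6, 4.6] rot [-2.339e+00 -2.095e+00 -1.000e-03]
turn [-0.03 -0.07 -0.1 ] r0 18.62 th0 -44.9
[[0.020, -0.040, 0.000, 0, 0, 0], [0.040, -0.080, 0.005, 0, 0, 0], [0.060, -0.115, 0.005, 0, 0, 0], [0.080, -0.155, 0.010, 0, 0, 0], [0.105, -0.190, 0.010, 0, 0, 0], [0.130, -0.230, 0.010, 0, 0, 0], [0.150, -0.265, 0.010, 0, 0, 0], [0.175, -0.300, 0.010, 0, 0, 0], [0.205, -0.335, 0.010, 0, 0, 0], [0.230, -0.370, 0.010, 0, 0, 0], [0.260, -0.405, 0.010, 0, 0, 0], [0.285, -0.440, 0.010, 0, 0, 0], [0.315, -0.470, 0.010, 0, 0, 0], [0.345, -0.505, 0.010, 0, 0, 0], [0.375, -0.535, 0.010, 0, 0, 0], [0.405, -0.565, 0.010, 0, 0, 0], [0.440, -0.595, 0.010, 0, 0, 0], [0.470, -0.625, 0.010, 0, 0, 0], [0.505, -0.655, 0.010, 0, 0, 0], [0.540, -0.680, 0.010, 0, 0, 0]]
```

```bash
python3 -c "
from h import *
arc(27,r=18.35,z=158.7,c=(.75,.47))"
```

```text
turn [-0.03 -0.07 -0.1 ] r0 18.62 th0 -44.9
[[0.025, -0.035, -0.000, 0, 0, 0], [0.050, -0.075, -0.000, 0, 0, 0], [0.075, -0.110, -0.000, 0, 0, 0], [0.105, -0.140, -0.000, 0, 0, 0], [0.125, -0.180, -0.000, 0, 0, 0], [0.150, -0.215, -0.000, 0, 0, 0], [0.175, -0.250, -0.000, 0, 0, 0], [0.200, -0.285, -0.000, 0, 0, 0], [0.225, -0.320, -0.000, 0, 0, 0], [0.250, -0.355, -0.000, 0, 0, 0], [0.275, -0.390, -0.000, 0, 0, 0], [0.305, -0.425, -0.000, 0, 0, 0], [0.335, -0.455, -0.000, 0, 0, 0], [0.365, -0.485, -0.000, 0, 0, 0], [0.395, -0.520, -0.000, 0, 0, 0], [0.425, -0.550, -0.000, 0, 0, 0], [0.455, -0.580, -0.000, 0, 0, 0], [0.490, -0.605, -0.000, 0, 0, 0], [0.520, -0.635, -0.000, 0, 0, 0], [0.555, -0.660, -0.000, 0, 0, 0]]
```

Call:
servo_tool:
  plan:
    - [[0.025,-0.035,0,0,0,0],[0.05,-0.075,0,0,0,0],[0.075,-0.11,0,0,0,0],[0.105,-0.14,0,0,0,0],[0.125,-0.18,0,0,0,0],[0.15,-0.215,0,0,0,0],[0.175,-0.25,0,0,0,0],[0.2,-0.285,0,0,0,0],[0.225,-0.32,0,0,0,0],[0.25,-0.355,0,0,0,0],[0.275,-0.39,0,0,0,0],[0.305,-0.425,0,0,0,0],[0.335,-0.455,0,0,0,0],[0.365,-0.485,0,0,0,0],[0.395,-0.52,0,0,0,0],[0.425,-0.55,0,0,0,0],[0.455,-0.58,0,0,0,0],[0.49,-0.605,0,0,0,0],[0.52,-0.635,0,0,0,0],[0.555,-0.66,0,0,0,0]]

```text
time: 34.17
tool_pos: [0.5744, 0.1866, 0.1587]
tcp_rot: [-2.339, -2.096, -0.001]
wrist_force: [3.2, -0.2, 0.5]
width: 0.212
```

```bash
python3 -c "
from h import *
st(3);arc(25,r=18.35,z=158.7,c=(.75,.47))"; python3 fit.py "[(20,18.19,158.9,4.91),(45,18.17,158.78,4.25),(69.5,18.58,158.82,3.73),(97.4,19.05,158.71,4.31),(124,19.54,158.72,5.75),(150,19.24,158.86,4.04),(176.2,18.97,158.85,3.78),(203.2,18.66,158.75,2.84),(230,18.54,158.64,4.79),(258,18.08,158.66,2.72),(286,18.04,158.6,4.21),(314.4,17.75,158.69,4.78)]"
```

```text
t 34.27 r 17.54 th -16.8 z 158.71 F in 2.38 tan -1.22 up 2.91 |F| 3.95 each [3.9, 3.8, 4.2] rot [-2.339e+00 -2.095e+00 -1.000e-03]
turn [-0.04 -0.07 -0.1 ] r0 18.39 th0 -17.5
[[0.035, -0.025, 0.000, 0, 0, 0], [0.065, -0.045, 0.000, 0, 0, 0], [0.100, -0.070, 0.000, 0, 0, 0], [0.135, -0.090, 0.000, 0, 0, 0], [0.165, -0.110, 0.000, 0, 0, 0], [0.200, -0.130, 0.000, 0, 0, 0], [0.235, -0.150, 0.000, 0, 0, 0], [0.270, -0.170, 0.000, 0, 0, 0], [0.305, -0.190, 0.000, 0, 0, 0], [0.345, -0.205, 0.000, 0, 0, 0], [0.380, -0.220, 0.000, 0, 0, 0], [0.415, -0.240, 0.000, 0, 0, 0], [0.455, -0.255, 0.000, 0, 0, 0], [0.490, -0.270, 0.000, 0, 0, 0], [0.530, -0.280, 0.000, 0, 0, 0], [0.565, -0.295, 0.000, 0, 0, 0], [0.605, -0.305, 0.000, 0, 0, 0], [0.645, -0.315, 0.000, 0, 0, 0], [0.680, -0.325, 0.000, 0, 0, 0], [0.720, -0.335, 0.000, 0, 0, 0]]
e0 -141.52 cx 0.67 cy 0.29 res [-0.13 -0.09  0.12  0.19 -0.   -0.04 -0.18  0.07 -0.22  0.27  0.17 -0.17] r for z158.7 F4.2: 18.43 d_und at158.7 1.18
```

Call:
servo_tool:
  plan:
    - [[0.035,-0.025,0,0,0,0],[0.065,-0.045,0,0,0,0],[0.1,-0.07,0,0,0,0],[0.135,-0.09,0,0,0,0],[0.165,-0.11,0,0,0,0],[0.2,-0.13,0,0,0,0],[0.235,-0.15,0,0,0,0],[0.27,-0.17,0,0,0,0],[0.305,-0.19,0,0,0,0],[0.345,-0.205,0,0,0,0],[0.38,-0.22,0,0,0,0],[0.415,-0.24,0,0,0,0],[0.455,-0.255,0,0,0,0],[0.49,-0.27,0,0,0,0],[0.53,-0.28,0,0,0,0],[0.565,-0.295,0,0,0,0],[0.605,-0.305,0,0,0,0],[0.645,-0.315,0,0,0,0],[0.68,-0.325,0,0,0,0],[0.72,-0.335,0,0,0,0]]

```text
time: 35.93
tool_pos: [0.5717, 0.1942, 0.1587]
tcp_rot: [-2.339, -2.095, -0.001]
wrist_force: [2.8, -1.4, 1.4]
width: 0.211
```

```bash
python3 -c "
from h import *
st(6)
s,c=snap('scene','s7')
a=cv2.imread('pics/s7.png')[325:375,335:385]; cv2.imwrite('pics/s7c.png',cv2.resize(cv2.convertScaleAbs(a,alpha=2.2),None,fx=12,fy=12,interpolation=cv2.INTER_CUBIC))
"
```

```text
t 36.18 r 17.70 th 9.5 z 158.71 F in 2.88 tan -1.48 up 3.35 |F| 4.66 each [4.3, 4.2, 5.9, 5.0, 4.1, 4.5] rot [-2.339e+00 -2.095e+00 -1.000e-03]
```

Call:
servo_tool:
  plan:
    - [[0.02,0.08,-0.05,0,0,0],[0.05,0.2,-0.1,0,0,0],[0.1,0.39,-0.2,0,0,0],[0.1,0.39,-0.5,0,0,0],[0.1,0.39,-1,0,0,0],[0.1,0.39,-2,0,0,0],[0.1,0.39,-3.5,0,0,0],[0.1,0.39,-5.2,0,0,0],[0.1,0.39,-6.5,0,0,0],[0.1,0.39,-7,0,0,0],[0.1,0.39,-7,0,0,0]]

```text
time: 37.15
tool_pos: [0.5769, 0.1952, 0.2314]
tcp_rot: [2.34, 2.096, 0.007]
wrist_force: [-0.7, 0.3, -1.5]
width: 0.211
```

```bash
python3 -c "
from h import *
w=load('w3');print('hole',onz(w,290+287.5/8-.5,190+285.5/8-.5,.071))
go([.5617,-.2914,.225],83.8)"
```

```text
hole [ 0.56106707 -0.29194671  0.071     ]
shift [-48.535   3.824   0.503] turn [ 0.18 -0.17 -0.1 ] t 37.15 pos [0.5769 0.1952 0.2314]
```

Call:
servo_tool:
  plan:
    - [[-1.5,0.1,0,0,0,0],[-4.5,0.4,0.1,0,0,0],[-8,0.6,0.1,0,0,0],[-11.5,0.9,0.1,0,0,0],[-15,1.2,0.2,0,0,0],[-18.5,1.5,0.2,0,0,0],[-22,1.7,0.2,0,0,0],[-25.5,2,0.3,0,0,0],[-29,2.3,0.3,0,0,0],[-32.5,2.6,0.3,0,0,0],[-36,2.8,0.4,0,0,0],[-39.5,3.1,0.4,0,0,0],[-43,3.4,0.4,0,0,0],[-46,3.6,0.5,0,0,0],[-47.8,3.75,0.5,0,0,0],[-48.5,3.83,0.5,0,0,0],[-48.5,3.83,0.5,0,0,0],[-48.5,3.83,0.5,0,0,0],[-48.5,3.83,0.5,0,0,0]]

```text
time: 38.73
tool_pos: [0.5615, -0.2897, 0.2245]
tcp_rot: [-2.338, -2.096, -0.007]
wrist_force: [0.5, -0.5, -1.3]
width: 0.21
```

```bash
python3 -c "
from h import *
viewer.read_camera('top');viewer.read_camera('top')
s,c=snap('wrist','w8');print(s['tool_pos'],s['wrist_force'])
s,c=snap('scene','s8')
a=cv2.imread('pics/s8.png')[170:270,220:320]; cv2.imwrite('pics/s8c.png',cv2.resize(cv2.convertScaleAbs(a,alpha=2),None,fx=6,fy=6,interpolation=cv2.INTER_CUBIC))
go([.5614,-.2915,.145],83.8)
"
```

```text
[ 0.56188852 -0.28954904  0.22496858] [ 0.16279746  0.14065329 -2.24672753]
shift [-0.201 -0.074  8.021] turn [ 0.19 -0.18  0.  ] t 38.93 pos [ 0.5621 -0.2898  0.2252]
```

View pics/w8.png

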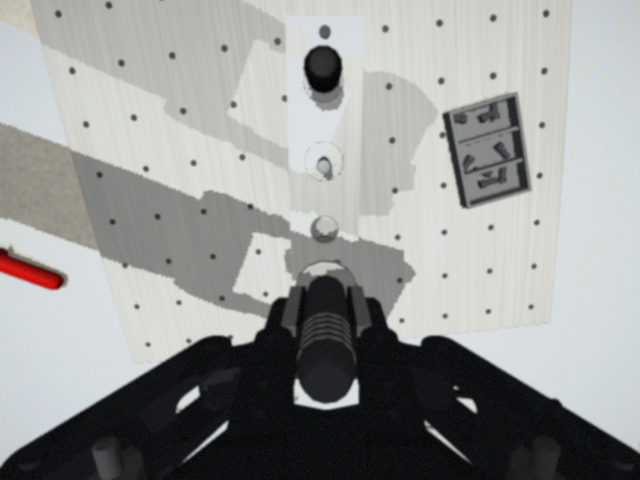

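View pics/s8c.png

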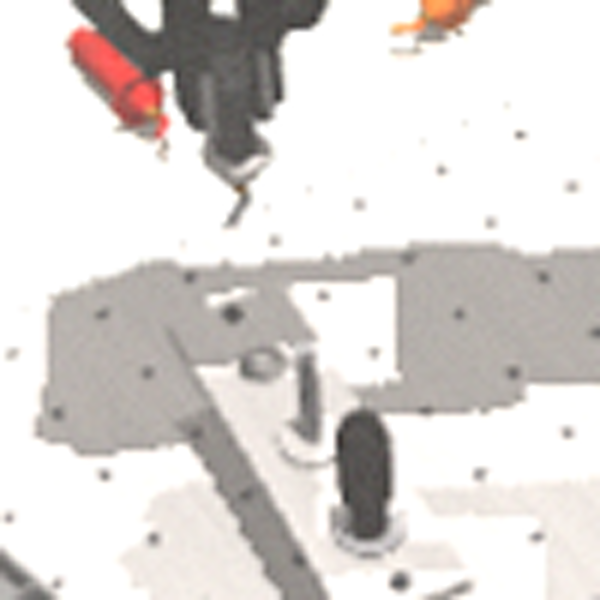

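Call:
servo_tool:
  plan:
    - [[-0.05,-0.02,0.5,0,0,0],[-0.1,-0.04,1.5,0,0,0],[-0.15,-0.06,3,0,0,0],[-0.2,-0.07,4.7,0.2,-0.2,0],[-0.2,-0.07,6.2,0.2,-0.2,0],[-0.2,-0.07,7.2,0.2,-0.2,0],[-0.2,-0.07,7.8,0.2,-0.2,0],[-0.2,-0.07,8,0.2,-0.2,0],[-0.2,-0.07,8,0.2,-0.2,0],[-0.2,-0.07,8,0.2,-0.2,0],[-0.2,-0.07,8,0.2,-0.2,0],[-0.2,-0.07,8,0.2,-0.2,0]]

```text
time: 39.93
tool_pos: [0.5621, -0.2919, 0.1464]
tcp_rot: [2.337, 2.097, 0.0]
wrist_force: [1.0, 0.1, -2.0]
width: 0.215
```

```bash
python3 -c "
from h import *
for n in ('w9a','w9'):
    s,c=snap('wrist',n);print(s['tool_pos'],s['wrist_force'])
w8=load('w8');print(onz(w8,325,228,.071))
go([.5614,-.2915,.0945],83.8)
a=cv2.imread('pics/w9.png')[180:330,250:400]; cv2.imwrite('pics/w9c.png',cv2.resize(cv2.convertScaleAbs(a,alpha=1.5),None,fx=4,fy=4,interpolation=cv2.INTER_CUBIC))
a=cv2.imread('pics/w8.png')[195:265,290:360]; cv2.imwrite('pics/w8c.png',cv2.resize(cv2.convertScaleAbs(a,alpha=1.2),None,fx=8,fy=8,interpolation=cv2.INTER_CUBIC))
"
```

```text
[ 0.56210894 -0.29190449  0.146388  ] [ 0.99163333  0.06590067 -1.96468165]
[ 0.56200584 -0.2918154   0.14623158] [ 0.0222121   0.34297561 -1.79788757]
[ 0.56174001 -0.29142682  0.071     ]
shift [ 0.025 -0.057  5.157] turn [ 0.06  0.05 -0.  ] t 40.03 pos [ 0.5619 -0.2918  0.1461]
```

View pics/w9c.png

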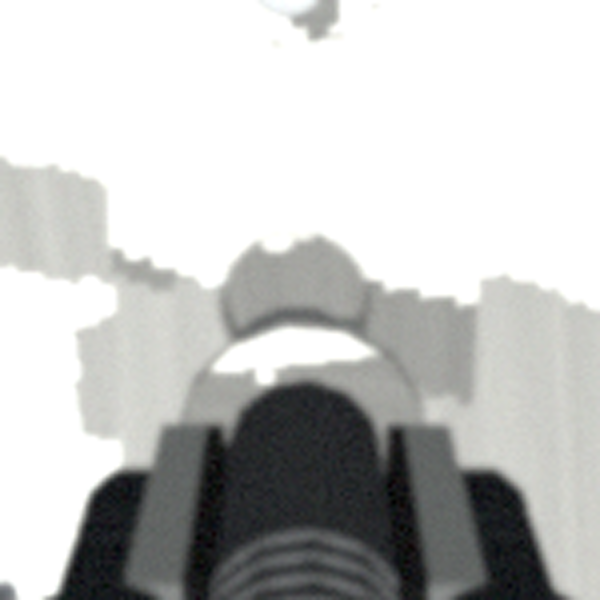

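View pics/w8c.png

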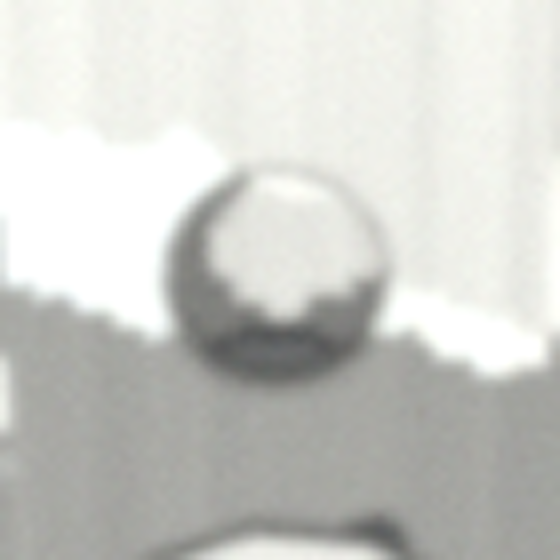

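Call:
servo_tool:
  plan:
    - [[0.02,-0.06,0.2,0,0,0],[0.025,-0.065,0.5,0,0,0],[0.025,-0.065,0.9,0,0,0],[0.025,-0.065,1.3,0,0,0],[0.025,-0.065,1.7,0,0,0],[0.025,-0.065,2.1,0,0,0],[0.025,-0.065,2.5,0,0,0],[0.025,-0.065,2.9,0,0,0],[0.025,-0.065,3.2,0,0,0],[0.025,-0.065,3.5,0,0,0],[0.025,-0.065,3.8,0,0,0],[0.025,-0.065,4.1,0,0,0],[0.025,-0.065,4.4,0,0,0],[0.025,-0.065,4.6,0,0,0],[0.025,-0.065,4.75,0,0,0],[0.025,-0.065,4.8,0,0,0],[0.025,-0.065,4.8,0,0,0]]

```text
time: 41.45
tool_pos: [0.5613, -0.2915, 0.098]
tcp_rot: [2.337, 2.097, 0.0]
wrist_force: [-0.4, 0.2, -1.3]
width: 0.213
```

```bash
python3 -c "
from h import *
st(2)
s,c=snap('wrist','w10');print(s['tool_pos'],s['wrist_force'])
go([.5613,-.2915,.0943],83.8)
"
```

```text
t 41.50 r 488.04 th -72.7 z 98.15 F in 0.89 tan 0.50 up 0.53 |F| 1.15 each [1.0, 1.4] rot [2.337 2.097 0.   ]
[ 0.56137038 -0.29154347  0.09814522] [-0.17225119  0.98353792 -1.49714567]
shift [ 0.005 -0.014  0.394] turn [ 0.08  0.06 -0.  ] t 41.55 pos [ 0.5614 -0.2916  0.0982]
```

View pics/w10.png

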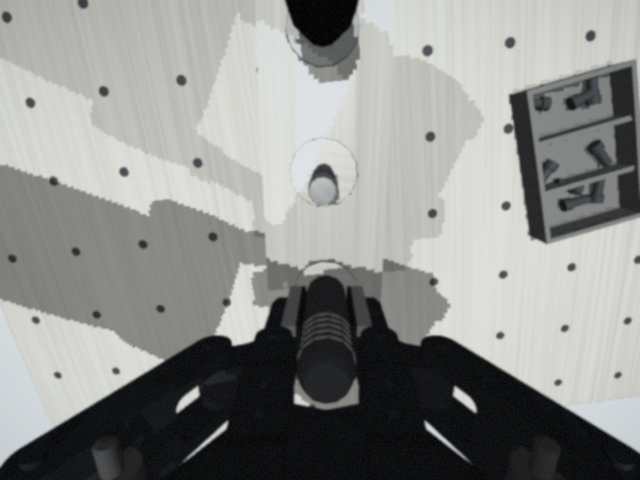

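Call:
servo_tool:
  plan:
    - [[0,0,0.06,0,0,0],[0,0,0.12,0,0,0],[0,0,0.18,0,0,0],[0,0,0.24,0,0,0],[0,0,0.3,0,0,0],[0,0,0.35,0,0,0],[0,0,0.38,0,0,0],[0,0,0.38,0,0,0],[0,0,0.38,0,0,0]]

```text
time: 42.3
tool_pos: [0.5614, -0.2916, 0.0948]
tcp_rot: [2.337, 2.097, 0.0]
wrist_force: [-1.5, 0.2, 1.0]
width: 0.216
```

```bash
python3 -c "
from h import *
st(3)
"
```

```text
t 42.40 r 488.08 th -72.7 z 94.73 F in 0.68 tan 2.02 up 3.55 |F| 4.14 each [3.4, 4.8, 4.3] rot [2.337 2.097 0.   ]
```

Call:
servo_tool:
  plan:
    - [[0,0,0,0,0,0],[0,0,0,0,0,0],[0,0,0,0,0,0],[0,0,0,0,0,0],[0,0,0,0,0,0],[0,0,0,0,0,0],[0,0,0,0,0,0],[0,0,0,0,0,0],[0,0,0,0,0,0],[0,0,0,0,0,0],[0,0,0,0,0,0],[0,0,0,0,0,0]]
  claw: 6.5
  grip_force: 30

```text
time: 43.4
tool_pos: [0.5614, -0.2916, 0.0947]
tcp_rot: [2.337, 2.097, 0.0]
wrist_force: [0.6, -0.2, 0.4]
width: 0.762
```

```bash
python3 -c "
from h import *
s,c=snap('wrist','w11');print(s['tool_pos'],s['wrist_force'],s['width'])
"
```

```text
[ 0.56142535 -0.29157919  0.09474362] [ 0.64609634 -0.17903596  0.39273618] 0.7622294893927304
```

View pics/w11.png

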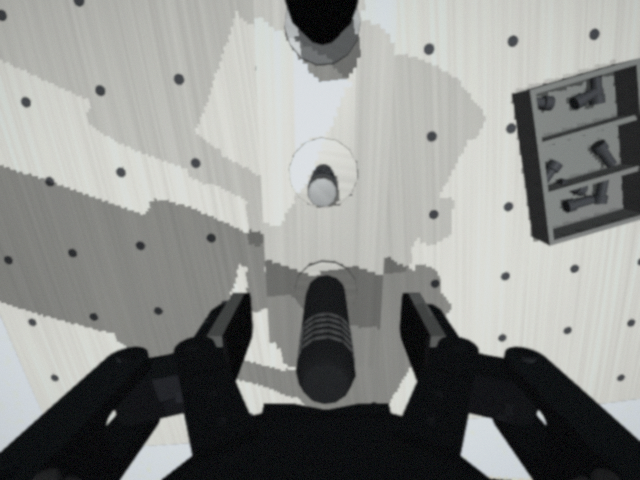

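Released: the handle stands free at (326,340), well clear of both pads. Now straight up.

Call:
servo_tool:
  plan:
    - [[0,0,-0.5,0,0,0],[0,0,-1.5,0,0,0],[0,0,-3,0,0,0],[0,0,-5,0,0,0],[0,0,-7.5,0,0,0],[0,0,-10,0,0,0],[0,0,-12.5,0,0,0],[0,0,-15,0,0,0],[0,0,-17,0,0,0],[0,0,-17.5,0,0,0],[0,0,-17.5,0,0,0],[0,0,-17.5,0,0,0],[0,0,-17.5,0,0,0]]

```text
time: 44.53
tool_pos: [0.5603, -0.2908, 0.2678]
tcp_rot: [-2.337, -2.097, 0.001]
wrist_force: [-0.3, -0.6, 0.5]
width: 0.763
```

```bash
python3 -c "
from h import *
s,c=snap('wrist','w12');print(s['tool_pos'],s['wrist_force'],s['width'])
s2,c2=snap('scene','s12')
w1=load('w1')
a=cv2.imread('pics/w12.png')[40:290,240:400]; b=cv2.imread('pics/s12.png')[200:480,150:480]
cv2.imwrite('pics/f12.png',np.hstack([cv2.resize(a,(360,560)),cv2.resize(cv2.convertScaleAbs(b,alpha=1.6),(430,560))[:, :430]]))
t,ct=snap('top','t12')
"
```

```text
[ 0.56028305 -0.29083945  0.26779308] [-0.26154647 -0.62452444  0.54345122] 0.76279984318169
```

View pics/f12.png

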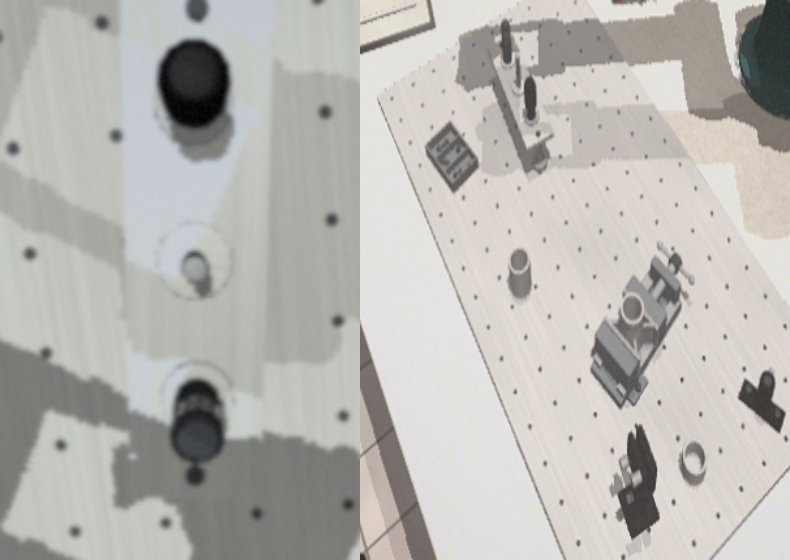

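View pics/w12.png

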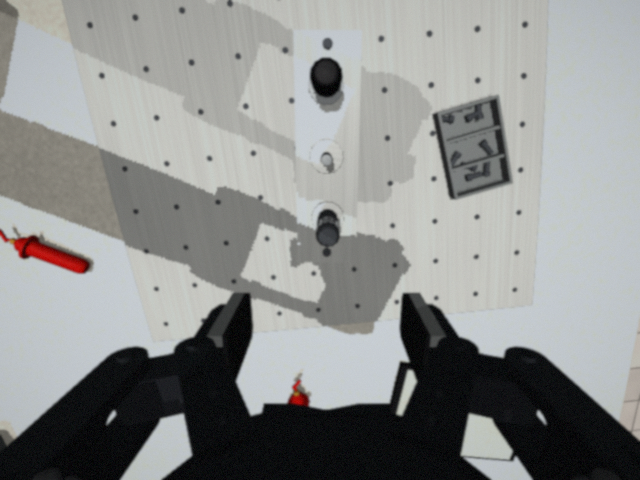

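The tool stands upright in its hole at (328,228), collar on the plate. The neighbours and the other bystanders look where they were, and the gripper is clear. Handing in.

```bash
python3 -c "
from h import *
finish_job(); print(bot.read_state()['time'])"
```

```text
the job is handed in; nothing more can be done
the job is handed in; nothing more can be done
```

The deburring tool went once round the tube's inside edge, clockwise from the handle side and back over it, and hangs in its rack hole again. I handed the job in at about 45 s of the 72 s.

- **Turn:** it took about 25 s. Wrist readings between arcs, with the tool's weight taken off, showed 2.7 to 5.8 N on the lip, mostly around 4 N. The highest single noisy reading was 6.8 N.
- **Return:** the collar met the plate at the same height it was gripped from (94.7 mm). After release the tool stands upright in the hole with the collar on the plate and the gripper well clear. The bystanders show no visible movement in the pictures.
- **Force sag:** two spots after the half turn, at roughly 205° and 258°, dropped to about 2.8 N. I corrected each on the next arc.
- **Not checked directly:** the cameras cannot resolve how deep the blade tip sat in the bore. From the contact fit I estimate about 1.5 to 2 mm below the rim, against the required 1 mm. The margin was thinnest at the first touch and in the first two arcs.
- **Position disagreement:** the forces put the tube's centre about 0.7 mm from where the cameras had it, so I shifted the path during the turn.

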